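Pull the clogged filters of the carving bench's dust extractor

TASK

The bench dust extractor's filters are clogged: prise its snap-fit cover up at the orange notch with the flat scraper, take the cover off, lift out every filter cassette and stand it, rib up, on the sloped deck of the brush-off rack. Then lay the cover back in place over the empty bay, right side up, to keep chips out of the fan (it need not snap shut). Leave the scraper lying on its black rubber mat and do not disturb the other things on the bench.

Things in the scene. Friction and masses are not known exactly. Their poses are not given: they have to be found in the camera images.
- extractor: Green bench dust extractor, fixed. Origin: bench level under the centre of its filter bay; y along the bay, z up. The bay is a box 84 mm wide (x), 216 long (y), its rim 60 mm above the bench; a ledge 50 mm up carries the cover, 0.7 mm clear all round, flush in the rim: nothing of it can be gripped until it is prised up. Fan housing (95 mm high; its hose 210 mm) from y = +137 mm on.
- bay_floor (a point): Centre of the filter bay's floor, 8 mm above the bench (extractor x = y = 0). Inside, the bay is 56 mm wide (x) and 188 long (y); fins 5 mm high part it into places centred at extractor y = -60, -20, +20, +60 mm. The bench on the -x side of the bay is free, a place to put the cover down.
- notch (a point): Pry notch in the middle of the bay's -y end wall, marked orange: a gap 32 mm wide (x) through the 14 mm wall (y = -94 to -108 mm), open at the top. Its bottom is 42 mm above the bench, the seated cover's underside 50 mm: a blade enters level between them, moving along +y. The point is mid-gap at the wall's outer face (extractor x = 0, y = -108, z = 46 mm).
- cover: Grey snap-fit filter cover, small orange arrowhead at its notch (-y) end, 70 g. Flange 64 x 196 x 2.5 mm (x, y, z) under a plate 59.4 x 192 mm, 10 mm thick in all. Origin: centre of its underside; seated, its axes are the extractor's. Two spring clips in the rim at y = -80 mm hold the flange down with about 7 N in all; the +y end is not clipped.
- cover_edge (a point): Middle of the lower edge of the cover's notch end (cover x = 0, y = -98 mm, z = 0). Raised about 8 mm at both corners, the clips snap in under the flange and keep this end about 11.5 mm up; the plate then stands above the rim there and can be gripped across its 59.4 mm, e.g. at cover y = -50 mm, where it spans 61 to 68 mm above the bench. Pressed down, it snaps shut again.
- scraper: Flat-bladed scraper, 100 g. Wooden handle 90 x 20 x 16 mm (x from -90 to 0 mm, z from 0 to 16), steel blade 75 long, 22 wide, 3 thick, from x = 0 to +75 mm at z = 6.5 to 9.5 mm. x points from handle to tip; origin under the front end of the handle. Its weight is centred near x = -25 mm. At the start it lies on the black rubber mat; it may get knocked some cm aside.
- scraper_grip (a point): Middle of the handle's height, 30 mm behind its front end: a good place to grip across the 20 mm.
- scraper_tip (a point): Middle of the blade's tip.
- mat: Black rubber tool mat, fixed, 220 (its x) x 130 (its y) x 3 mm thick. Origin: centre of its underside, at bench level.
- rack_deck: Sloped deck of slats of the blue brush-off rack, fixed. Origin: centre of the deck's upper face, 75 mm above the bench; the deck is 64 mm deep (x) and 270 long (y), z is square to it. It slopes 15 degrees, falling towards its -x edge, which has a lip 3 mm thick and 8 mm high. There is room for four cassettes in a row along y.
- mallet: Wooden carver's mallet lying at the back; leave it alone.
- gouge1: Carving gouge lying beyond the rack; leave it alone.
- gouge2: Carving gouge lying beyond the rack; leave it alone.
- brush: Dusting brush lying between rack and extractor, at the back; leave it alone.
- oil: Small amber oil bottle, upright, 52 mm across and 115 mm tall; leave it alone.
- sanding_block: Cork sanding block; leave it alone.
- cassette1: Pleated filter cassette (there are two to four), 80 g: white body 48 x 30 x 26 mm (x, y, z) with a blue pull rib on top, 30 x 10 mm (x, y) and 14 high, 40 mm in all. Origin: centre of its underside. It stands upright in one of the places of the filter bay under the cover, its axes as the extractor's, its rib 2 mm below the cover.
- cassette2: Pleated filter cassette (there are two to four), 80 g: white body 48 x 30 x 26 mm (x, y, z) with a blue pull rib on top, 30 x 10 mm (x, y) and 14 high, 40 mm in all. Origin: centre of its underside. It stands upright in one of the places of the filter bay under the cover, its axes as the extractor's, its rib 2 mm below the cover.
- cassette3: Pleated filter cassette (there are two to four), 80 g: white body 48 x 30 x 26 mm (x, y, z) with a blue pull rib on top, 30 x 10 mm (x, y) and 14 high, 40 mm in all. Origin: centre of its underside. It stands upright in one of the places of the filter bay under the cover, its axes as the extractor's, its rib 2 mm below the cover.
- cassette4: Pleated filter cassette (there are two to four), 80 g: white body 48 x 30 x 26 mm (x, y, z) with a blue pull rib on top, 30 x 10 mm (x, y) and 14 high, 40 mm in all. Origin: centre of its underside. It stands upright in one of the places of the filter bay under the cover, its axes as the extractor's, its rib 2 mm below the cover.
Things that resemble listed ones, but are neither listed nor needed, are in the scene too. Several things have the shape of the cover; the one meant has the colours described above.

How it is judged:
By the outcome, as a careful person would: the job done as asked, in the order asked, and still so for the second after the job is handed in, with the robot touching nothing.
Of cassette1, cassette2, cassette3, cassette4 only 2 to 4 are there at a start; the rules pass over those that are not, and their reading is None.
At some moment in a run one of scraper may be knocked a few centimetres aside while the robot is not near it.
It also fails if it takes over 210 s, if anything falls off the work surface, if the arm or the gripper's body presses on something with over 40 N, if the wrist force passes 120 N, or if a joint passes its speed limit or range.

ROBOT

A 6-joint arm with a two-finger parallel gripper is mounted at the origin on the work surface. World frame = base frame: x ahead of the robot, y to its left, z up, the work surface at z = 0. Lengths are in m, angles in rad, forces in N, time in s.
With the tool pointing down it reaches from about 0.275 to 0.725 m from the base axis. Payload 15.9 kg.
Tool frame: the origin (TCP) lies at the very end of the fingers, on their centre line; the grasp point (between the pads) lies 19 mm behind it; z points along the fingers, y is the direction in which the jaws open and shut (so a half turn about z gives the same grasp; the last joint's range is limited). The gripper opens to 85 mm and grips with 20 to 120 N. Pads are 22 mm wide; open, the fingers measure 114 mm over their backs; the gripper's body (76 mm by 85 mm) begins 54 mm behind the grasp point. The pads swing forward as they close: fully open they stand 13 mm farther back than shut.
Start: joints at [-1.224, 0.213, -0.034, 1.323, 0, 1.571], TCP at [0.17, -0.47, 0.231] pointing down, gripper open.
Joint ranges: [-2.98, 2.98], [-0.74, 1.72], [-1.14, 1.35], [-2.1, 2.04], [-1.57, 1.44], [-3.14, 3.14]. Speed limits (rad/s): [1.89, 1.89, 2.39, 2.57, 3.14, 3.14].

INTERFACE

Orientations are given as a unit quaternion [w, x, y, z].
In Python, from cell import state, viewer, robot gives the robot as it stands. The module is installed in compiled form; this text tells all that it offers.
- The arm moves only by the tool step_arm, never from a script. Its argument "series" is a list that holds one entry, the list of rows, each a list of 7 numbers: the shift along the tool's x, y, z in mm, then the turn, a rotation vector about the tool's x, y, z in rad, then the opening, from 0 (shut) to 1 (fully open). In form: [[[dx, dy, dz, rx, ry, rz, hand], ...]]. A call has 1 to 12 rows; each row is the pose to reach, as a shift and turn from the pose commanded when the call began, along the tool's axes at that moment; what a row does not reach only later rows make up. A row lasts 1/12 s, in which the tool goes at most 41.7 mm and 7.16 degrees, less where a joint would pass 70% of its speed; a pose out of reach is approached as far as the arm can. A call with a gripper value outside its range is refused whole. The fingers move at their own pace and stop on an object; "newtons" is the grip in N (left out, the last holds). Time passes only in rows, so rows that repeat a pose let the fingers close. It gives the time, the measured TCP pose, the force and the opening at its end, in the units of the state.
- state(): the state, without advancing time (a new reading comes with each control period).
- viewer.capture(name): name is "scene" or "top"; returns a dict with "pixels" (480x640x3 uint8, red, green, blue), "camera_matrix" (3x3 intrinsics, pixels), "dist_coeffs" ([k1, k2, p1, p2, k3] as OpenCV has them; the pictures are not rectified), "rvec" (rotation vector, rad) and "tvec" (3), from world to camera coordinates, as OpenCV has them. Camera axes: x right, y down, z forward; pixel columns grow to the right and rows downward; lengths in m; the calibration is good to about 2 mm. A picture is of the moment at which its call begins. There is no depth.
- robot.sign_off(): hands the job in, once; it reports no verdict.
The state is a dict: "time": time; "qpos": joint angles; "qvel": joint speeds; "joint_torque": joint torques, N m; "position": TCP position; "orientation": TCP orientation; "ft_force": force on the tool from outside, world axes, zero at the start; "moment": the same for the moment, N m; "gripper_width": finger opening in m.
Only numpy, scipy, OpenCV 4.12 (cv2) and the standard library are available. Lean on these libraries where they do the work, as an engineer would, in place of code of your own. Each camera call takes 0.05 s, during which the arm holds its last target. There are 200 camera calls.

## Working session

There is one attempt and no reset: what is moved stays moved. The work goes in short steps, Python scripts to look and compute and a tool call to move; the robot and the scene stay as the last step left them, time stands still between calls to the robot, and variables do not carry over. Pictures are saved under pics/ and viewed, about 12 in all and at most 16, crops included, and the job is handed in when it is done.

Besides the shell and the picture viewer there is one more tool, called by a JSON object that holds its "method" and its "body", one argument or row to a line. step_arm: Moves the arm, as the interface text tells. Its arguments: {"type":"object","properties":{"series":{"type":"array","items":{"type":"array","items":{"type":"array","items":{"type":"number"}}}},"newtons":{"type":"number"}},"required":["series"]}

```bash
mkdir -p pics; ls; cat > h.py <<'E'
import numpy as np, cv2, pickle
from cell import state, viewer, robot
from scipy.spatial.transform import Rotation as R
def cap(n,f=None):
    c=viewer.capture(n)
    if f: cv2.imwrite(f'pics/{f}.png',c['pixels'][:,:,::-1])
    pickle.dump({k:np.array(v) for k,v in c.items()},open(f'pics/{f or n}.pkl','wb'))
    return c
def load(f): return pickle.load(open(f'pics/{f}.pkl','rb'))
def pt(c,uv,z):
    """pixels -> world points on plane z"""
    uv=np.array(uv,float).reshape(-1,1,2)
    K,d=np.array(c['camera_matrix']),np.array(c['dist_coeffs'])
    n=cv2.undistortPoints(uv,K,d)[:,0]
    Rm=cv2.Rodrigues(np.array(c['rvec'],float))[0]; t=np.array(c['tvec'],float).ravel()
    C=-Rm.T@t; D=np.c_[n,np.ones(len(n))]@Rm
    return C+D*((z-C[2])/D[:,2])[:,None]
def px(c,P):
    return cv2.projectPoints(np.array(P,float).reshape(-1,3),np.array(c['rvec'],float),np.array(c['tvec'],float),np.array(c['camera_matrix']),np.array(c['dist_coeffs']))[0][:,0]
E
python3 - <<'E'
from h import *
for n in('scene','top'):
    c=cap(n,n+'0'); Rm=cv2.Rodrigues(np.array(c['rvec'],float))[0]
    print(n,-Rm.T@np.array(c['tvec']).ravel(),c['camera_matrix'][0][0])
s=state();print({k:np.round(v,4) for k,v in s.items()})
E
```

```text
pics
scene [ 1.49333977 -0.41913885  1.32257995] 531.9141220732326
top [ 0.32532319 -0.00925439  1.68880376] 583.880959111817
{'time': np.float64(0.1), 'qpos': array([-1.224 ,  0.2133, -0.035 ,  1.3235,  0.    ,  1.5708]), 'qvel': array([ 0.0007, -0.0003,  0.0026, -0.0003,  0.0008,  0.0006]), 'joint_torque': array([-7.00000e-04, -6.87250e+01,  4.87803e+01,  1.23000e-02,
        1.00000e-04,  1.00000e-04]), 'position': array([ 0.1698, -0.4699,  0.2309]), 'orientation': array([-5.000e-04,  9.850e-01,  1.725e-01, -1.000e-04]), 'ft_force': array([ 0.0602, -0.3639, -0.297 ]), 'moment': array([ 0.0293, -0.0292, -0.011 ]), 'gripper_width': np.float64(0.0854)}
```

View pics/scene0.png

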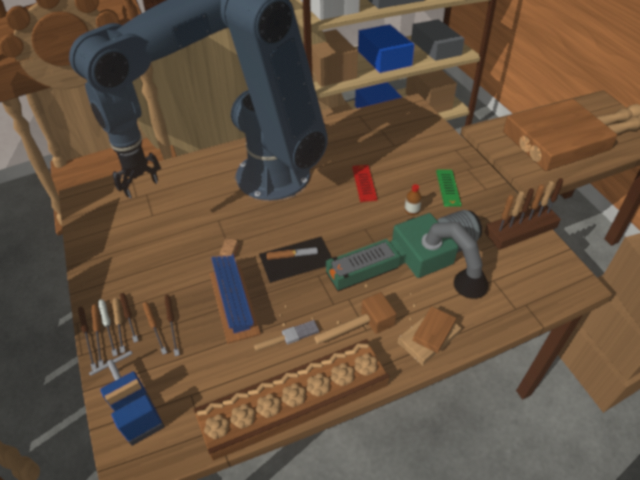

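View pics/top0.png

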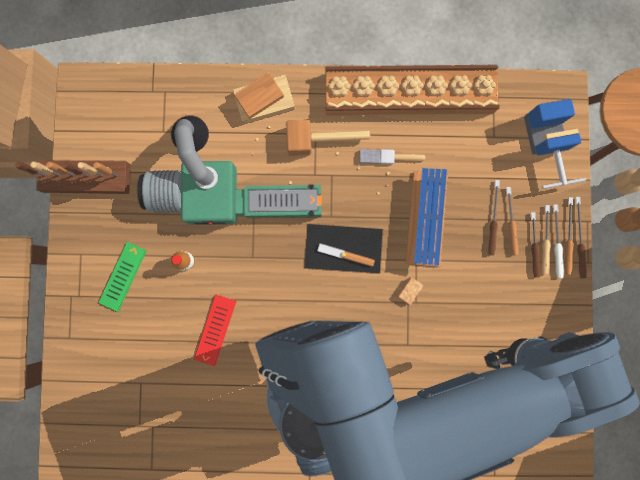

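The scene view shows the extractor around (390,255), the mat and scraper at (295,255) and the blue rack at (235,290). In the top view, the extractor bay is at (282,200), with the orange notch at (318,200). The mat is at (344,248) and the rack at (428,217). I'll enlarge this for detail.

```bash
python3 - <<'E'
from h import *
a=cv2.imread('pics/top0.png')[150:290,230:460]
cv2.imwrite('pics/c1.png',cv2.resize(a,None,fx=3.47,fy=3.47,interpolation=cv2.INTER_CUBIC))
c=load('top0'); im=c['pixels'].astype(int); r,g,b=im[...,0],im[...,1],im[...,2]
hsv=cv2.cvtColor(c['pixels'],cv2.COLOR_RGB2HSV)
def rep(name,m,z,roi):
    k=np.zeros_like(m,np.uint8);x0,y0,x1,y1=roi;k[y0:y1,x0:x1]=m[y0:y1,x0:x1]
    cs=cv2.findContours(k,cv2.RETR_EXTERNAL,cv2.CHAIN_APPROX_NONE)[0]
    for q in sorted(cs,key=cv2.contourArea)[::-1][:3]:
        if cv2.contourArea(q)<8: continue
        (u,v),wh,an=cv2.minAreaRect(q); bx=cv2.boxPoints(((u,v),wh,an))
        print(name,np.round([u,v,*wh,an],1),'ctr',np.round(pt(c,[[u,v]],z)[0],4)); print(np.round(pt(c,bx,z)[:,:2],4).tolist())
H,S,V=[hsv[...,i].astype(int) for i in range(3)]
rep('green',(H>60)&(H<95)&(S>80),0.06,(240,150,330,250))
rep('mat',(V<60),0.003,(295,215,395,285))
rep('cover',(S<40)&(V>90),0.06,(240,180,322,225))
rep('orange',(H<20)&(S>160)&(V>170),0.06,(305,185,325,215))
rep('deckblue',(H>100)&(H<125)&(S>120),0.075,(400,150,460,280))
rep('blade',(S<60)&(V>140),0.0125,(305,230,350,270))
rep('handle',(S>60)&(V>110)&(H<25),0.019,(338,245,380,270))
E
```

```text
green [276. 201.  30.  72.  90.] ctr [0.5517 0.122  0.06  ]
[[0.5928, 0.2246], [0.5958, 0.0215], [0.5108, 0.02], [0.5077, 0.2223]]
green [317.  210.5   9.    6.   90. ] ctr [0.5266 0.0062 0.06  ]
[[0.5392, 0.0149], [0.5394, -0.002], [0.514, -0.0024], [0.5137, 0.0144]]
green [316.5 189.5   7.    5.   90. ] ctr [0.5861 0.0086 0.06  ]
[[0.5959, 0.0158], [0.5962, 0.0017], [0.5762, 0.0014], [0.576, 0.0155]]
mat [343.1 248.2  74.5  43.2   3.8] ctr [ 0.4251 -0.0706  0.003 ]
[[0.3683, 0.0401], [0.4933, 0.034], [0.4823, -0.1818], [0.3574, -0.1745]]
cover [283. 200.  22.  68.  90.] ctr [0.5548 0.1024 0.06  ]
[[0.5846, 0.199], [0.5875, 0.0072], [0.5251, 0.0062], [0.5222, 0.1973]]
orange [319.5 199.5   9.    3.   90. ] ctr [ 5.578e-01 -3.000e-04  6.000e-02]
[[0.5705, 0.0041], [0.5706, -0.0043], [0.5451, -0.0047], [0.545, 0.0037]]
deckblue [430.1 215.9  23.7  95.    4.8] ctr [ 0.5146 -0.3091  0.075 ]
[[0.3849, -0.2656], [0.6505, -0.287], [0.6461, -0.3533], [0.3804, -0.3311]]
blade [330.6 250.3  26.1   8.1  16.4] ctr [ 0.4179 -0.0343  0.0125]
[[0.4166, 0.0049], [0.4392, -0.0013], [0.4192, -0.0736], [0.3966, -0.0673]]
handle [357.8 258.1  33.2   7.4  16.7] ctr [ 0.3964 -0.1124  0.019 ]
[[0.3992, -0.0638], [0.4196, -0.0696], [0.3936, -0.161], [0.3733, -0.1552]]
```

View pics/c1.png

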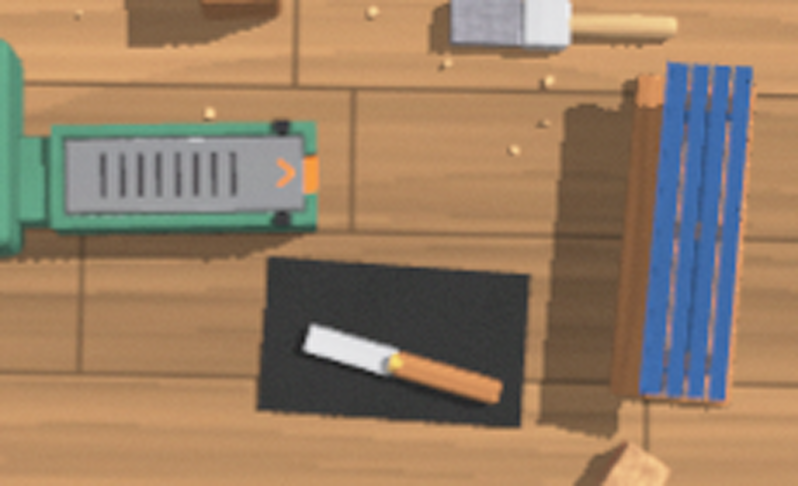

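```bash
python3 - <<'E'
from h import *
a=cv2.imread('pics/scene0.png')[225:350,190:440]
cv2.imwrite('pics/c2.png',cv2.resize(a,None,fx=3.2,fy=3.2,interpolation=cv2.INTER_CUBIC))
c=load('top0'); hsv=cv2.cvtColor(c['pixels'],cv2.COLOR_RGB2HSV); H,S,V=[hsv[...,i].astype(int) for i in range(3)]
def fitaxis(m,z,roi,close=9):
    k=np.zeros(m.shape,np.uint8);x0,y0,x1,y1=roi;k[y0:y1,x0:x1]=m[y0:y1,x0:x1]
    k=cv2.morphologyEx(k,cv2.MORPH_CLOSE,np.ones((close,close)))
    cs=max(cv2.findContours(k,cv2.RETR_EXTERNAL,cv2.CHAIN_APPROX_NONE)[0],key=cv2.contourArea)
    k2=cv2.drawContours(np.zeros_like(k),[cs],-1,1,-1); v,u=np.nonzero(k2)
    P=pt(c,np.c_[u,v],z)[:,:2]; ce=P.mean(0); w,E=np.linalg.eigh(np.cov(P.T)); e=E[:,1]
    ext=np.sqrt(12*w[::-1]); print(np.round(ce,4),'ang',round(np.degrees(np.arctan2(e[1],e[0]))%180,2),'size',np.round(ext,4))
fitaxis((S<40)&(V>60),0.06,(240,180,320,225))
fitaxis((H>60)&(H<95)&(S>60)|(S<40)&(V>60)|(H<20)&(S>160)&(V>170),0.06,(244,175,330,230))
fitaxis((V<60),0.003,(295,215,395,285),25)
fitaxis((H>100)&(H<125)&(S>120),0.075,(400,150,460,280))
fitaxis((S<60)&(V>140),0.0125,(305,230,350,270),3)
fitaxis((S>60)&(V>100)&(H<25),0.019,(338,245,380,270),3)
E
```

```text
[0.5553 0.1011] ang 91.79 size [0.1952 0.0647]
[0.5522 0.1041] ang 91.13 size [0.2169 0.0883]
[ 0.4256 -0.0706] ang 86.98 size [0.2147 0.1243]
[ 0.514  -0.3093] ang 175.09 size [0.266  0.0658]
[ 0.4182 -0.0329] ang 74.96 size [0.0723 0.0234]
[ 0.3962 -0.1127] ang 74.67 size [0.0933 0.0216]
```

View pics/c2.png

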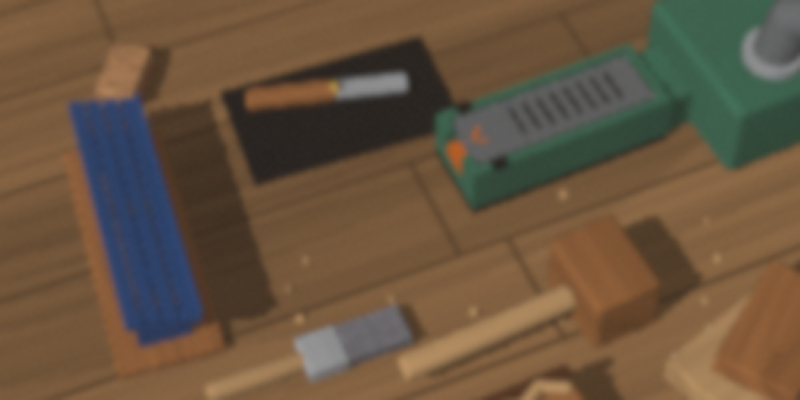

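```bash
python3 - <<'E'
from h import *
s=load('scene0');t=load('top0')
S=np.array([(75,103),(138,98),(205,318),(140,340),(437,118),(475,207),(457,155),(409,80),(247,97)],float)/3.2+[190,225]
T=np.array([(725,400),(640,396),(668,63),(752,66),(316,229),(316,122),(318,174),(310,338),(498,392)],float)/3.47+[230,150]
def P(c): return np.c_[cv2.Rodrigues(c['rvec'].astype(float))[0],c['tvec'].astype(float).ravel()]
un=lambda c,u:cv2.undistortPoints(u.reshape(-1,1,2),c['camera_matrix'],c['dist_coeffs'])[:,0].T
X=cv2.triangulatePoints(P(s),P(t),un(s,S),un(t,T)); print(np.round((X[:3]/X[3]).T,4))
E
```

```text
[[ 0.3789 -0.3285  0.0782]
 [ 0.3812 -0.2658  0.0584]
 [ 0.6528 -0.2869  0.0607]
 [ 0.6523 -0.351   0.0637]
 [ 0.5138 -0.0028  0.0463]
 [ 0.6067 -0.0025  0.0153]
 [ 0.56   -0.0029  0.0415]
 [ 0.4273  0.002   0.0097]
 [ 0.3841 -0.1563  0.0115]]
```

```bash
python3 - <<'E'
from h import *
s=load('scene0');t=load('top0')
c=np.array([.514,-.3093,.075]);a=np.radians(-4.9)  # long axis dir
L=np.array([np.cos(a),np.sin(a),0]);W=np.array([-np.sin(a),np.cos(a),0]) # W ~ +y
for sg in(1,-1):
    D=W*np.cos(.2618)+sg*np.array([0,0,np.sin(.2618)])
    Q=np.array([c-.135*L-.032*D,c-.135*L+.032*D,c+.135*L+.032*D,c+.135*L-.032*D])
    g=Q.copy();g[:,2]=0
    print('+y side','high' if sg>0 else 'low')
    for n,k,o,f in(('scene',s,[190,225],3.2),('top',t,[230,150],3.47)):
        print(n,np.round((px(k,Q)-o)*f).tolist(),'ground',np.round((px(k,g)-o)*f).tolist())
E
python3 - <<'E'
import cv2
a=cv2.imread('pics/scene0.png')[235:345,200:270]
b=cv2.imread('pics/top0.png')[160:275,395:455]
f=lambda i:cv2.convertScaleAbs(cv2.resize(i,(400,600),interpolation=cv2.INTER_CUBIC),alpha=1.6,beta=20)
import numpy as np
cv2.imwrite('pics/c3.png',np.hstack([f(a),f(b)]))
E
```

```text
+y side high
scene [[71.0, 109.0], [131.0, 82.0], [194.0, 303.0], [128.0, 332.0]] ground [[82.0, 152.0], [142.0, 137.0], [205.0, 354.0], [139.0, 372.0]]
top [[716.0, 401.0], [643.0, 393.0], [673.0, 58.0], [745.0, 70.0]] ground [[701.0, 404.0], [627.0, 396.0], [656.0, 78.0], [728.0, 85.0]]
+y side low
scene [[69.0, 98.0], [133.0, 94.0], [197.0, 314.0], [125.0, 322.0]] ground [[82.0, 152.0], [142.0, 137.0], [205.0, 354.0], [139.0, 372.0]]
top [[721.0, 401.0], [640.0, 393.0], [669.0, 62.0], [749.0, 66.0]] ground [[701.0, 404.0], [627.0, 396.0], [656.0, 78.0], [728.0, 85.0]]
```

View pics/c3.png

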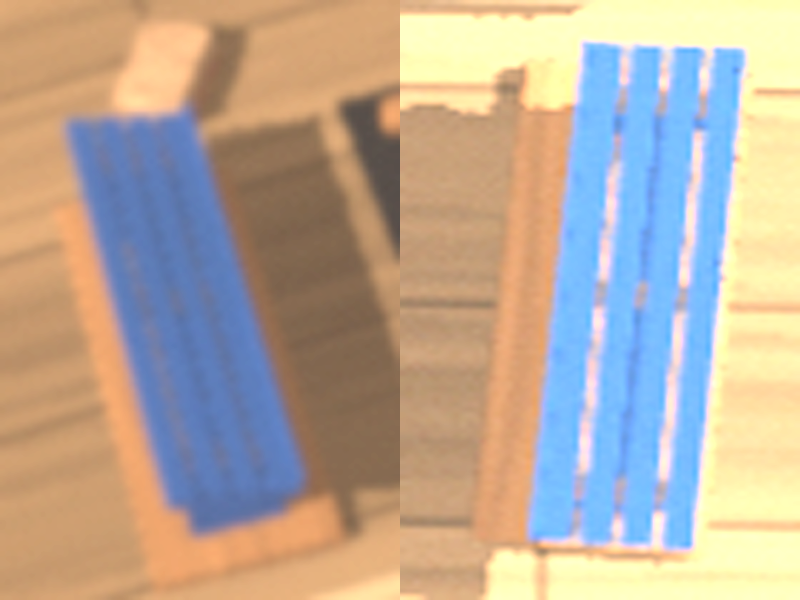

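The rack's lip and low side are on world +y: the blue strip there is wider, and the corner heights agree. I'll refine the extractor pose with edge fits and set up a move calculator.

```bash
cat >> h.py <<'E'
def Rt(phi,tilt=0,axis='y'):
    """tool down, x heading phi deg; then tilt (deg) about tool axis"""
    a=np.radians(phi); B=np.array([[np.cos(a),np.sin(a),0],[np.sin(a),-np.cos(a),0],[0,0,-1]])
    return R.from_matrix(B)*R.from_euler(axis,tilt,degrees=True)
def go(*tg):
    """each tg=(xyz TCP world, Rotation): print chained tool-frame moves from the measured pose"""
    s=state(); p=np.array(s['position']); q=R.from_quat(np.roll(s['orientation'],-1))
    for P,Q in tg:
        P=np.array(P); d=q.inv().apply(P-p)*1e3; w=(q.inv()*Q).as_rotvec()
        n=max(np.linalg.norm(d)/41.7,np.degrees(np.linalg.norm(w))/7.16)
        print(np.round(d,1).tolist(),np.round(w,3).tolist(),'rows>=%.1f'%n); p,q=P,Q
def st():
    s=state(); q=R.from_quat(np.roll(s['orientation'],-1)); m=q.as_matrix()
    print('t%.1f'%s['time'],'p',np.round(s['position'],4),'phi %.2f'%np.degrees(np.arctan2(m[1,0],m[0,0])),'z',np.round(m[:,2],3),'F',np.round(s['ft_force'],1),'w %.4f'%s['gripper_width'])
E
python3 - <<'E'
from h import *
c=load('top0'); g=c['pixels'].astype(float)
sat=g[...,1]-(g[...,0]+g[...,2])/2   # greenness
def edges(cols,r0,r1,sign):
    o=[]
    for u in cols:
        d=sign*np.diff(sat[r0:r1,u]); i=int(np.argmax(d))
        i=min(max(i,1),len(d)-2); a,b,e=d[i-1:i+2]; o.append((u,r0+i+.5+.5*(a-e)/(a-2*b+e+1e-9)))
    return np.array(o)
out={}
for n,r0,r1,sg,z in(('cov+x',183,195,-1,.06),('cov-x',205,215,1,.06),('rim+x',180,189,1,.06),):
    P=pt(c,edges(range(255,303),r0,r1,sg),z)[:,:2]
    l=cv2.fitLine(P.astype(np.float32),cv2.DIST_HUBER,0,.001,.001).ravel(); 
    x=l[2]+(0.1-l[3])*l[0]/l[1]; print(n,'x at y=.1: %.4f'%x,'ang %.2f'%(np.degrees(np.arctan2(l[1],l[0]))%180))
# along v rows: cover ends, greenness/ gray along u
for r in(192,195,205,207): print(r,[int(v) for v in sat[r,244:256]],[int(v) for v in sat[r,306:326]])
print('y at u',np.round(pt(c,[[248,200],[249,200],[316,200],[317,200],[321,200],[322,200]],.06)[:,1],4))
go(((.4034,-.0866,.12),Rt(74.8)),((.4034,-.0866,.004),Rt(74.8)))
print(np.round(pt(c,[[357.8,258.1]],.019),4))
E
```

```text
cov+x x at y=.1: 0.5874 ang 91.46
cov-x x at y=.1: 0.5229 ang 91.70
rim+x x at y=.1: 0.5970 ang 91.59
192 [37, 45, 46, 43, 18, 1, -1, 0, -1, -1, 0, -1] [-2, -1, -1, -1, -3, -3, -2, -2, -2, -2, -1, 14, 38, 46, 40, 13, 0, -1, -2, -1]
195 [37, 47, 46, 44, 23, 0, -2, -1, 0, -1, 0, -2] [0, 0, 0, -2, -9, -5, 0, 0, -1, -1, 0, -8, -10, -12, -10, -9, -2, -1, -1, -1]
205 [38, 47, 47, 46, 22, -2, -3, -2, -3, -2, -2, -3] [-2, -2, -1, -3, -1, -2, -1, 0, -2, -1, -1, -10, -3, 3, 10, 10, 0, -2, 0, 0]
207 [37, 46, 46, 43, 23, 0, -2, -2, -1, 1, -2, -2] [-2, -1, -1, -2, -2, -2, -1, -1, -2, 0, 0, 9, 35, 46, 47, 18, -2, -2, -3, -2]
y at u [ 0.201   0.1981  0.0095  0.0067 -0.0045 -0.0073]
[349.9, -281.1, 111.2] [-0.001, -0.0, -0.959] rows>=11.1
[0.0, 0.0, 116.0] [0.0, 0.0, 0.0] rows>=2.8
[[ 0.3964 -0.1123  0.019 ]]
```

{"method": "step_arm", "body": {
  "series": [
    [[350, -281, 111, 0, 0, -0.959, 0.5], [350, -281, 111, 0, 0, -0.959, 0.5], [350, -281, 111, 0, 0, -0.959, 0.5], [350, -281, 111, 0, 0, -0.959, 0.5], [350, -281, 111, 0, 0, -0.959, 0.5], [350, -281, 111, 0, 0, -0.959, 0.5], [350, -281, 111, 0, 0, -0.959, 0.5], [350, -281, 111, 0, 0, -0.959, 0.5], [350, -281, 111, 0, 0, -0.959, 0.5], [350, -281, 111, 0, 0, -0.959, 0.5], [350, -281, 111, 0, 0, -0.959, 0.5], [350, -281, 111, 0, 0, -0.959, 0.5]]
  ]
}}

```text
time: 1.1
position: [0.4051, -0.082, 0.1188]
orientation: [-0.001, 0.793, 0.61, 0.0]
ft_force: [-1.0, -0.4, -1.0]
gripper_width: 0.0427
```

```bash
python3 - <<'E'
from h import *
st(); c=cap('top','top1')
hsv=cv2.cvtColor(c['pixels'],cv2.COLOR_RGB2HSV); H,S,V=[hsv[...,i].astype(int) for i in range(3)]
a=cv2.imread('pics/top1.png')[140:300,270:480]; cv2.imwrite('pics/c4.png',cv2.resize(a,None,fx=3,fy=3))
b=cv2.absdiff(cv2.imread('pics/top1.png'),cv2.imread('pics/top0.png')).max(2)[215:285,300:345]; print('blade tip diff',(b>40).sum())
go(((.4033,-.0867,.12),Rt(74.8)),((.4033,-.0867,.004),Rt(74.8)))
E
```

```text
t1.1 p [ 0.4051 -0.082   0.1188] phi 75.11 z [-0.001  0.002 -1.   ] F [-1.  -0.4 -1. ] w 0.0427
blade tip diff 1337
[-3.1, -0.2, -0.8] [-0.002, -0.0, 0.006] rows>=0.1
[0.0, 0.0, 116.0] [0.0, 0.0, 0.0] rows>=2.8
```

View pics/c4.png

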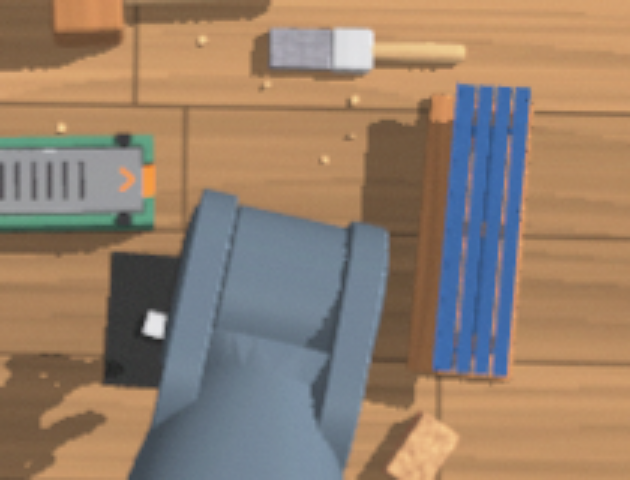

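The arm hides most of the scraper, but the blade tip at crop (150,325) hasn't moved. I'll go down and grip it.

{"method": "step_arm", "body": {
  "series": [
    [[0, 0, 40, 0, 0, 0, 0.5], [0, 0, 80, 0, 0, 0, 0.5], [0, 0, 105, 0, 0, 0, 0.5], [0, 0, 116, 0, 0, 0, 0.5], [0, 0, 116, 0, 0, 0, 0.5], [0, 0, 116, 0, 0, 0, 0.5]]
  ]
}}

```text
time: 1.65
position: [0.4027, -0.0877, 0.0038]
orientation: [-0.001, 0.795, 0.607, -0.001]
ft_force: [-0.7, -0.9, -0.1]
gripper_width: 0.0426
```

```bash
python3 -c "
from h import *
st()"
```

```text
t1.6 p [ 0.4027 -0.0877  0.0038] phi 74.76 z [-0.002  0.    -1.   ] F [-0.7 -0.9 -0.1] w 0.0426
```

{"method": "step_arm", "body": {
  "series": [
    [[0, 0, 0, 0, 0, 0, 0.1], [0, 0, 0, 0, 0, 0, 0], [0, 0, 0, 0, 0, 0, 0], [0, 0, 0, 0, 0, 0, 0], [0, 0, 0, 0, 0, 0, 0], [0, 0, 0, 0, 0, 0, 0], [0, 0, 0, 0, 0, 0, 0], [0, 0, 0, 0, 0, 0, 0], [0, 0, 0, 0, 0, 0, 0]]
  ],
  "newtons": 110
}}

```text
time: 2.4
position: [0.4037, -0.0875, 0.0051]
orientation: [0.001, 0.794, 0.607, 0.0]
ft_force: [-5.1, -1.5, 13.1]
gripper_width: 0.0172
```

```bash
python3 - <<'E'
from h import *
st()
a=np.radians(1.6); ex=np.array([np.cos(a),np.sin(a)]); ey=np.array([-ex[1],ex[0]]); E=np.array([.5551,.103])
# TCP is at scraper x=-18 -> tip 93 mm ahead
f=lambda tipy,z:np.r_[E+ey*(tipy-.093),z]
print(f(-.122,.15),f(-.122,.0375),f(-.076,.0375))
go(((.4033,-.0867,.10),Rt(74.8)),(f(-.122,.10),Rt(91.6)),(f(-.122,.0385),Rt(91.6)),(f(-.076,.0385),Rt(91.6)))
E
```

```text
t2.4 p [ 0.4037 -0.0875  0.0051] phi 74.79 z [ 0.001 -0.001 -1.   ] F [-5.1 -1.5 13.1] w 0.0172
[ 0.56110315 -0.11191617  0.15      ] [ 0.56110315 -0.11191617  0.0375    ] [ 0.55981876 -0.06593411  0.0375    ]
[0.6, -0.5, -94.9] [0.001, 0.001, -0.0] rows>=2.3
[17.0, 158.9, 0.0] [0.0, 0.0, -0.293] rows>=3.8
[0.0, 0.0, 61.5] [0.0, 0.0, 0.0] rows>=1.5
[46.0, -0.0, 0.0] [0.0, 0.0, 0.0] rows>=1.1
```

{"method": "step_arm", "body": {
  "series": [
    [[0, 0, -20, 0, 0, 0, 0], [0, 0, -50, 0, 0, 0, 0], [0, 0, -85, 0, 0, 0, 0], [0, 0, -95, 0, 0, 0, 0], [0, 0, -95, 0, 0, 0, 0], [0, 0, -95, 0, 0, 0, 0]]
  ]
}}

```text
time: 2.9
position: [0.404, -0.0872, 0.0996]
orientation: [0.001, 0.794, 0.607, 0.0]
ft_force: [-0.9, 0.1, -1.2]
gripper_width: 0.0166
```

{"method": "step_arm", "body": {
  "series": [
    [[4, 40, 0, 0, 0, -0.075, 0], [8, 80, 0, 0, 0, -0.15, 0], [12, 115, 0, 0, 0, -0.22, 0], [15, 145, 0, 0, 0, -0.27, 0], [17, 158.9, 0, 0, 0, -0.293, 0], [17, 158.9, 0, 0, 0, -0.293, 0], [17, 158.9, 0, 0, 0, -0.293, 0], [17, 158.9, 0, 0, 0, -0.293, 0]]
  ]
}}

```text
time: 3.57
position: [0.5601, -0.1121, 0.0981]
orientation: [-0.001, 0.697, 0.717, -0.001]
ft_force: [0.3, 0.9, -0.7]
gripper_width: 0.017
```

```bash
python3 - <<'E'
from h import *
st(); c=cap('top','top2'); s=cap('scene','scene2')
a=cv2.resize(cv2.imread('pics/top2.png')[160:240,260:380],None,fx=3.33,fy=3.33,interpolation=2); b=cv2.resize(cv2.imread('pics/scene2.png')[210:310,280:430],None,fx=4,fy=4,interpolation=2)
b=b[:400,:]; a=cv2.resize(a,(600,400)); cv2.imwrite('pics/c5.png',cv2.resize(np.vstack([a,b]),(450,600)))
hsv=cv2.cvtColor(c['pixels'],cv2.COLOR_RGB2HSV); H,S,V=[hsv[...,i].astype(int) for i in range(3)]
m=((S<60)&(V>140)); k=np.zeros(m.shape,np.uint8); k[185:215,322:352]=m[185:215,322:352]
v,u=np.nonzero(k); P=pt(c,np.c_[u,v],.107)[:,:2]; 
if len(P): print(len(P),P.min(0),P.max(0),P.mean(0), np.median(P[P[:,1]>P[:,1].max()-.01],0))
E
```

```text
t3.6 p [ 0.5601 -0.1121  0.0981] phi 91.57 z [-0.002  0.    -1.   ] F [ 0.3  0.9 -0.7] w 0.0170
122 [ 0.54733976 -0.0862645 ] [ 0.5924903  -0.02083793] [ 0.56630522 -0.04525879] [ 0.55831357 -0.02630308]
```

View pics/c5.png

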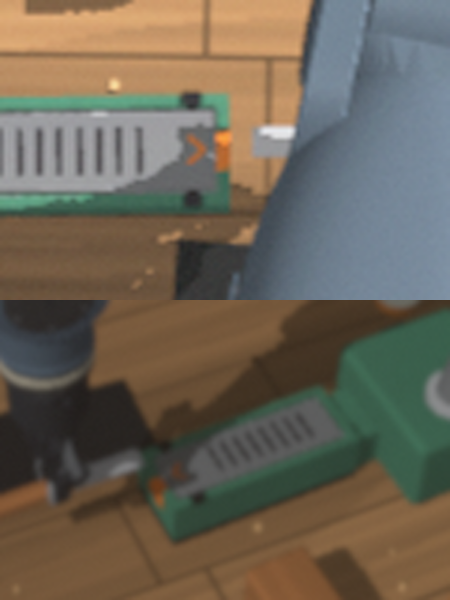

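The blade is lined up with the notch: its tip is at c5 (252,140) and the notch at (224,150). I'll check blade height by triangulation before going down.

```bash
python3 - <<'E'
from h import *
s=load('scene2');t=load('top2')
print(px(s,[[.5586,-.020,.1045],[.5586,-.020,.0945],[.5486,-.02,.1045],[.5686,-.02,.1045]]).round(1).tolist(),'obs ~327.7,263.3')
print(px(t,[[.5586,-.020,.1045],[.5476,-.02,.1045],[.5696,-.02,.1045]]).round(1).tolist(),'obs ~327.2,197.3')
hsv=cv2.cvtColor(s['pixels'],cv2.COLOR_RGB2HSV);print(hsv[256:270,318:333,1].tolist())
go(((.5611,-.1119,.0385),Rt(91.6)),((.5598,-.0659,.0385),Rt(91.6)))
E
```

```text
[[326.3, 261.8], [326.3, 263.9], [324.9, 259.4], [327.6, 264.2]] obs ~327.7,263.3
[[326.7, 197.0], [326.6, 201.0], [326.7, 193.0]] obs ~327.2,197.3
[[46, 52, 46, 45, 46, 45, 45, 38, 46, 52, 57, 64, 78, 109, 113], [45, 33, 46, 45, 44, 45, 45, 51, 47, 55, 66, 66, 76, 79, 89], [38, 39, 38, 45, 36, 35, 28, 36, 44, 57, 50, 48, 51, 38, 46], [37, 36, 41, 33, 25, 19, 18, 19, 28, 32, 43, 49, 51, 52, 44], [33, 26, 19, 17, 8, 7, 7, 11, 17, 34, 53, 60, 64, 59, 48], [13, 12, 7, 10, 6, 3, 6, 3, 7, 36, 62, 69, 68, 53, 36], [7, 3, 6, 6, 6, 3, 3, 3, 7, 26, 57, 68, 61, 45, 18], [6, 6, 3, 3, 3, 0, 3, 0, 3, 17, 43, 64, 57, 31, 22], [0, 3, 2, 0, 2, 2, 2, 2, 3, 14, 35, 59, 56, 36, 18], [3, 2, 2, 2, 2, 2, 2, 2, 14, 24, 44, 60, 59, 45, 22], [2, 0, 0, 2, 2, 5, 10, 9, 26, 42, 56, 67, 62, 45, 23], [4, 6, 9, 17, 21, 32, 39, 33, 46, 54, 58, 63, 57, 49, 36], [28, 34, 53, 63, 69, 79, 90, 70, 54, 56, 59, 54, 63, 69, 80], [71, 90, 100, 108, 111, 115, 112, 92, 60, 54, 56, 64, 109, 139, 140]]
[0.2, 0.8, 60.4] [-0.001, -0.0, -0.0] rows>=1.4
[46.0, -0.0, 0.0] [0.0, 0.0, 0.0] rows>=1.1
```

{"method": "step_arm", "body": {
  "series": [
    [[0, 0.8, 30, 0, 0, 0, 0], [0, 0.8, 55, 0, 0, 0, 0], [0, 0.8, 60, 0, 0, 0, 0], [0, 0.8, 60, 0, 0, 0, 0], [0, 0.8, 60, 0, 0, 0, 0], [0, 0.8, 60, 0, 0, 0, 0]]
  ]
}}

```text
time: 4.17
position: [0.563, -0.1124, 0.041]
orientation: [0.001, 0.697, 0.717, 0.001]
ft_force: [-0.1, 0.3, -0.9]
gripper_width: 0.0171
```

```bash
python3 - <<'E'
from h import *
st(); s=cap('scene','scene3'); 
cv2.imwrite('pics/c6.png',cv2.resize(cv2.imread('pics/scene3.png')[240:300,290:370],None,fx=8,fy=8,interpolation=2))
p=lambda n,X:print(n,((px(s,X)-[290,240])*8+3.5).round(0).tolist())
a=np.radians(1.6); ex=np.array([np.cos(a),np.sin(a),0]); ey=np.array([-ex[1],ex[0],0]); E=np.array([.5551,.103,0])
w=lambda x,y,z:E+ex*x+ey*y+[0,0,z]
p('rim corners',[w(-.042,-.108,.06),w(.042,-.108,.06)])
p('notch',[w(-.016,-.108,.042),w(.016,-.108,.042),w(-.016,-.108,.06),w(.016,-.108,.06)])
for z in(.047,.042): p('tip top edge z%g'%z,[w(-.011,-.122,z),w(.011,-.122,z),w(-.011,-.172,.047),w(.011,-.172,.047)])
E
```

```text
t4.2 p [ 0.563  -0.1124  0.041 ] phi 91.60 z [ 0.002 -0.    -1.   ] F [-0.1  0.3 -0.9] w 0.0171
rim corners [[283.0, 163.0], [378.0, 318.0]]
notch [[312.0, 240.0], [348.0, 299.0], [312.0, 210.0], [348.0, 269.0]]
tip top edge z0.047 [[285.0, 253.0], [309.0, 294.0], [166.0, 297.0], [189.0, 338.0]]
tip top edge z0.042 [[285.0, 261.0], [309.0, 302.0], [166.0, 297.0], [189.0, 338.0]]
```

View pics/c6.png

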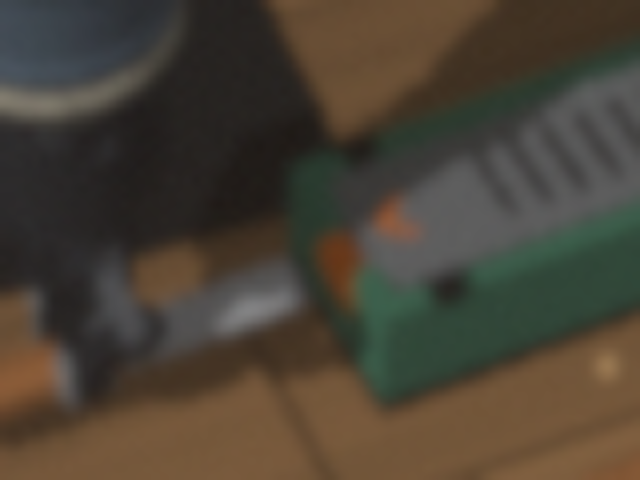

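The notch is at c6 (338,270) and the blade tip at (297,277), in line with it but perhaps 2–3 mm low. I'll raise it a little, let it settle, then insert slowly while watching force.

{"method": "step_arm", "body": {
  "series": [
    [[0, 0, -2, 0, 0, 0, 0], [0, 0, -2, 0, 0, 0, 0], [0, 0, -2, 0, 0, 0, 0], [0, 0, -2, 0, 0, 0, 0], [0, 0, -2, 0, 0, 0, 0], [0, 0, -2, 0, 0, 0, 0]]
  ]
}}

```text
time: 4.72
position: [0.5622, -0.1122, 0.0413]
orientation: [-0.0, 0.697, 0.717, -0.0]
ft_force: [0.4, 0.1, -0.4]
gripper_width: 0.0168
```

```bash
python3 -c "
from h import *
st();go(((.5611,-.1119,.0405),Rt(91.6)),((.5598,-.0659,.0405),Rt(91.6)))"
```

```text
t4.7 p [ 0.5622 -0.1122  0.0413] phi 91.60 z [-0.  0. -1.] F [ 0.4  0.1 -0.4] w 0.0168
[0.3, -1.0, 0.8] [-0.0, -0.0, 0.0] rows>=0.0
[46.0, -0.0, 0.0] [0.0, 0.0, 0.0] rows>=1.1
```

{"method": "step_arm", "body": {
  "series": [
    [[3, 0, 0, 0, 0, 0, 0], [6, 0, 0, 0, 0, 0, 0], [9, 0, 0, 0, 0, 0, 0], [12, 0, 0, 0, 0, 0, 0], [15, 0, 0, 0, 0, 0, 0], [18, 0, 0, 0, 0, 0, 0], [20, 0, 0, 0, 0, 0, 0], [20, 0, 0, 0, 0, 0, 0]]
  ]
}}

```text
time: 5.38
position: [0.5616, -0.0917, 0.0413]
orientation: [-0.0, 0.697, 0.717, 0.0]
ft_force: [-0.2, 0.2, -0.2]
gripper_width: 0.0174
```

```bash
python3 - <<'E'
from h import *
st(); s=cap('scene','scene4'); 
cv2.imwrite('pics/c7.png',cv2.resize(cv2.imread('pics/scene4.png')[240:300,290:370],None,fx=8,fy=8,interpolation=2))
E
```

```text
t5.4 p [ 0.5616 -0.0917  0.0413] phi 91.63 z [ 0.  0. -1.] F [-0.2  0.2 -0.2] w 0.0174
```

{"method": "step_arm", "body": {
  "series": [
    [[3, -0.5, 0, 0, 0, 0, 0], [6, -1, 0, 0, 0, 0, 0], [9, -1, 0, 0, 0, 0, 0], [12, -1, 0, 0, 0, 0, 0], [12, -1, 0, 0, 0, 0, 0]]
  ]
}}

```text
time: 5.85
position: [0.5603, -0.0796, 0.0413]
orientation: [-0.0, 0.697, 0.717, 0.0]
ft_force: [-0.2, -0.1, -1.6]
gripper_width: 0.017
```

{"method": "step_arm", "body": {
  "series": [
    [[4, 0, 0, 0, 0, 0, 0], [8, 0, 0, 0, 0, 0, 0], [11, 0, 0, 0, 0, 0, 0], [14, 0, 0, 0, 0, 0, 0], [14, 0, 0, 0, 0, 0, 0], [14, 0, 0, 0, 0, 0, 0]]
  ]
}}

```text
time: 6.35
position: [0.5599, -0.066, 0.0413]
orientation: [0.0, 0.697, 0.717, -0.0]
ft_force: [-1.2, 0.6, -1.6]
gripper_width: 0.0173
```

{"method": "step_arm", "body": {
  "series": [
    [[0, 0, -2, 0, 0, 0, 0], [0, 0, -4, 0, 0, 0, 0], [0, 0, -6, 0, 0, 0, 0], [0, 0, -6, 0, 0, 0, 0], [0, 0, -6, 0, 0, 0, 0]]
  ]
}}

```text
time: 6.77
position: [0.5596, -0.0664, 0.0471]
orientation: [-0.0, 0.697, 0.717, -0.0]
ft_force: [0.0, -1.2, -8.5]
gripper_width: 0.0173
```

{"method": "step_arm", "body": {
  "series": [
    [[0, 0, -2, 0, 0.02, 0, 0], [0, 0, -4, 0, 0.04, 0, 0], [0, 0, -6, 0, 0.06, 0, 0], [0, 0, -6, 0, 0.06, 0, 0], [0, 0, -6, 0, 0.06, 0, 0]]
  ]
}}

```text
time: 7.18
position: [0.5603, -0.0668, 0.0537]
orientation: [-0.021, 0.697, 0.716, 0.021]
ft_force: [-0.1, -0.4, -1.4]
gripper_width: 0.0169
```

```bash
python3 - <<'E'
from h import *
st(); s=cap('scene','scene5'); 
cv2.imwrite('pics/c7.png',cv2.resize(cv2.imread('pics/scene5.png')[235:305,290:380],None,fx=8,fy=8,interpolation=2))
E
```

```text
t7.2 p [ 0.5603 -0.0668  0.0537] phi 91.55 z [-0.001  0.06  -0.998] F [-0.1 -0.4 -1.4] w 0.0169
```

View pics/c7.png

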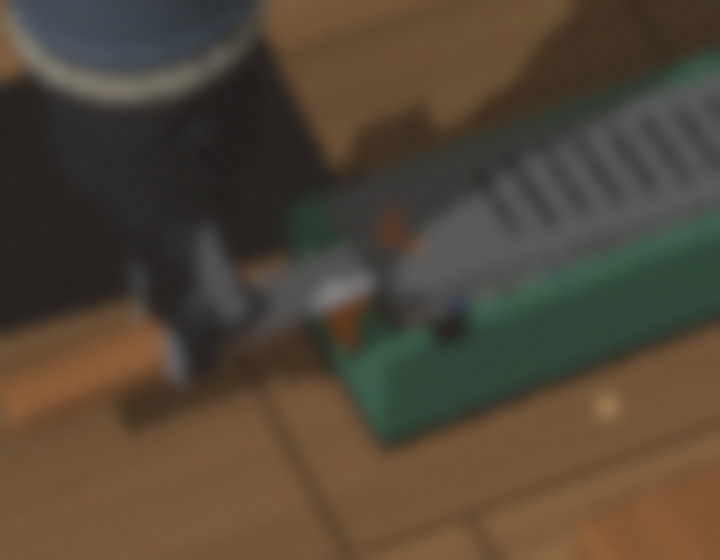

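The notch end of the cover has popped up and the force has dropped to 1.4 N (arrow at c7 (400,235), edge raised above the rim). I'll level the blade, lower it and pull it out.

{"method": "step_arm", "body": {
  "series": [
    [[0, 0, 2, 0, -0.02, 0, 0], [0, 0, 4, 0, -0.04, 0, 0], [0, 0, 7, 0, -0.06, 0, 0], [0, 0, 9, 0, -0.06, 0, 0], [0, 0, 9, 0, -0.06, 0, 0]]
  ]
}}

```text
time: 7.65
position: [0.5595, -0.065, 0.0437]
orientation: [-0.0, 0.697, 0.717, -0.0]
ft_force: [-0.1, 0.2, -0.3]
gripper_width: 0.0169
```

{"method": "step_arm", "body": {
  "series": [
    [[-8, 0, 0, 0, 0, 0, 0], [-16, 0, 0, 0, 0, 0, 0], [-26, 0, 0, 0, 0, 0, 0], [-40, 0, 0, 0, 0, 0, 0], [-55, 0, 0, 0, 0, 0, 0], [-60, 0, 0, 0, 0, 0, 0], [-60, 0, 0, 0, 0, 0, 0]]
  ]
}}

```text
time: 8.23
position: [0.5615, -0.1277, 0.0443]
orientation: [0.0, 0.698, 0.716, -0.0]
ft_force: [0.4, 0.0, -1.0]
gripper_width: 0.0173
```

```bash
python3 - <<'E'
from h import *
st()
go(((.5607,-.126,.1),Rt(91.6)),((.4033,-.0867,.10),Rt(80)),((.4033,-.0867,.008),Rt(80)))
s=cap('scene','scene6'); t=cap('top','top6')
cv2.imwrite('pics/c8.png',cv2.resize(cv2.imread('pics/scene6.png')[235:305,290:380],None,fx=8,fy=8,interpolation=2))
E
```

```text
t8.2 p [ 0.5615 -0.1277  0.0443] phi 91.47 z [ 0. -0. -1.] F [ 0.4  0.  -1. ] w 0.0173
[1.7, -0.8, -55.7] [0.0, 0.0, -0.002] rows>=1.3
[43.7, -156.2, 0.0] [0.0, 0.0, 0.202] rows>=3.9
[0.0, 0.0, 92.0] [0.0, 0.0, 0.0] rows>=2.2
```

View pics/c8.png

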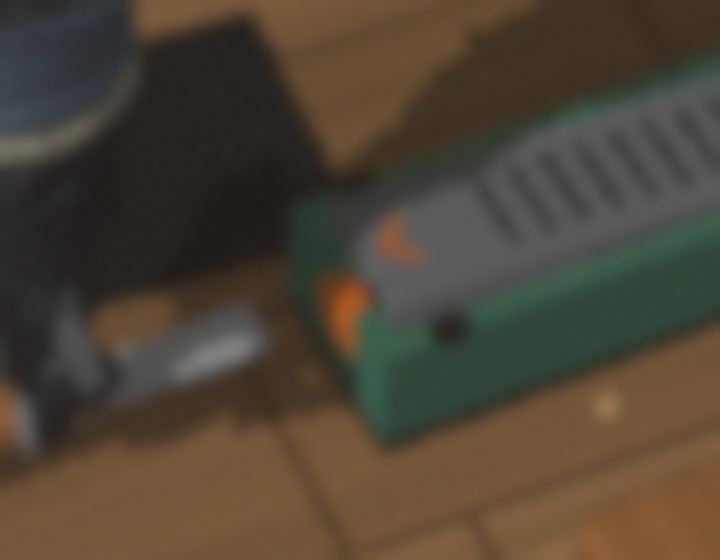

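The cover is staying up: the arrow is now 20 px, about 12 mm, higher than before. Now the scraper goes back on the mat.

{"method": "step_arm", "body": {
  "series": [
    [[0, 0, -20, 0, 0, 0, 0], [0, 0, -45, 0, 0, 0, 0], [0, 0, -56, 0, 0, 0, 0], [0, 0, -56, 0, 0, 0, 0]]
  ]
}}

```text
time: 8.67
position: [0.5631, -0.1254, 0.103]
orientation: [0.002, 0.697, 0.717, 0.001]
ft_force: [1.0, -0.4, -1.0]
gripper_width: 0.0173
```

{"method": "step_arm", "body": {
  "series": [
    [[12, -35, 0, 0, 0, 0.02, 0], [25, -70, 0, 0, 0, 0.04, 0], [38, -105, 0, 0, 0, 0.06, 0], [47, -130, 0, 0, 0, 0.08, 0], [48, -135, 0, 0, 0, 0.08, 0], [48, -135, 0, 0, 0, 0.08, 0], [48, -135, 0, 0, 0, 0.08, 0]]
  ]
}}

```text
time: 9.25
position: [0.4258, -0.0814, 0.1002]
orientation: [0.0, 0.725, 0.689, 0.0]
ft_force: [1.3, 0.5, -1.6]
gripper_width: 0.0169
```

```bash
python3 - <<'E'
from h import *
st()
go(((.425,-.081,.006),Rt(87)))
E
```

```text
t9.2 p [ 0.4258 -0.0814  0.1002] phi 87.06 z [ 0.001 -0.    -1.   ] F [ 1.3  0.5 -1.6] w 0.0169
[0.3, -0.9, 94.2] [0.001, 0.0, 0.001] rows>=2.3
```

{"method": "step_arm", "body": {
  "series": [
    [[0, 0, 35, 0, 0, 0, 0], [0, 0, 65, 0, 0, 0, 0], [0, 0, 82, 0, 0, 0, 0], [0, -0.5, 90, 0, 0, 0, 0], [0, -0.5, 93, 0, 0, 0, 0], [0, -0.5, 94, 0, 0, 0, 0], [0, -0.5, 94, 0, 0, 0, 0]]
  ]
}}

```text
time: 9.83
position: [0.4257, -0.0816, 0.0069]
orientation: [0.0, 0.725, 0.689, 0.0]
ft_force: [0.3, 0.0, -0.6]
gripper_width: 0.0171
```

{"method": "step_arm", "body": {
  "series": [
    [[0, 0, 0, 0, 0, 0, 0.1], [0, 0, 0, 0, 0, 0, 0.35], [0, 0, 0, 0, 0, 0, 0.45], [0, 0, 0, 0, 0, 0, 0.45], [0, 0, -20, 0, 0, 0, 0.45], [0, 0, -60, 0, 0, 0, 0.45], [0, 0, -90, 0, 0, 0, 0.85], [0, 0, -110, 0, 0, 0, 0.85], [0, 0, -110, 0, 0, 0, 0.85]]
  ]
}}

```text
time: 10.58
position: [0.4271, -0.0819, 0.1205]
orientation: [0.003, 0.725, 0.688, 0.002]
ft_force: [1.2, -0.8, 0.6]
gripper_width: 0.0719
```

```bash
python3 - <<'E'
from h import *
st()
go(((.5565,.053,.115),Rt(91.6)),((.5565,.053,.057),Rt(91.6)))
E
```

```text
t10.6 p [ 0.4271 -0.0819  0.1205] phi 87.02 z [ 0.006 -0.001 -1.   ] F [ 1.2 -0.8  0.6] w 0.0719
[141.4, 122.2, 6.1] [0.006, 0.001, -0.08] rows>=4.5
[0.0, 0.0, 58.0] [0.0, 0.0, 0.0] rows>=1.4
```

{"method": "step_arm", "body": {
  "series": [
    [[35, 30, 2, 0, 0, -0.02, 0.85], [70, 60, 4, 0, 0, -0.04, 0.85], [105, 90, 5, 0, 0, -0.06, 0.85], [135, 116, 6, 0, 0, -0.08, 0.85], [141, 122, 6, 0, 0, -0.08, 0.85], [141, 122, 6, 0, 0, -0.08, 0.85], [141, 122, 6, 0, 0, -0.08, 0.85], [141, 122, 6, 0, 0, -0.08, 0.85], [141, 122, 6, 0, 0, -0.08, 0.85]]
  ]
}}

```text
time: 11.33
position: [0.5532, 0.0522, 0.1103]
orientation: [-0.0, 0.697, 0.717, -0.0]
ft_force: [0.1, -0.4, -0.3]
gripper_width: 0.0722
```

```bash
python3 - <<'E'
from h import *
st(); c=cap('top','top7'); a=cv2.imread('pics/top7.png')[150:290,260:400]
cv2.imwrite('pics/c9.png',cv2.resize(a,None,fx=4,fy=4,interpolation=2))
go(((.5565,.053,.115),Rt(91.6)),((.5565,.053,.057),Rt(91.6)))
E
```

```text
t11.3 p [0.5532 0.0522 0.1103] phi 91.55 z [-0. -0. -1.] F [ 0.1 -0.4 -0.3] w 0.0722
[0.7, 3.2, -4.6] [-0.0, 0.0, -0.001] rows>=0.1
[0.0, 0.0, 58.0] [0.0, 0.0, 0.0] rows>=1.4
```

View pics/c9.png

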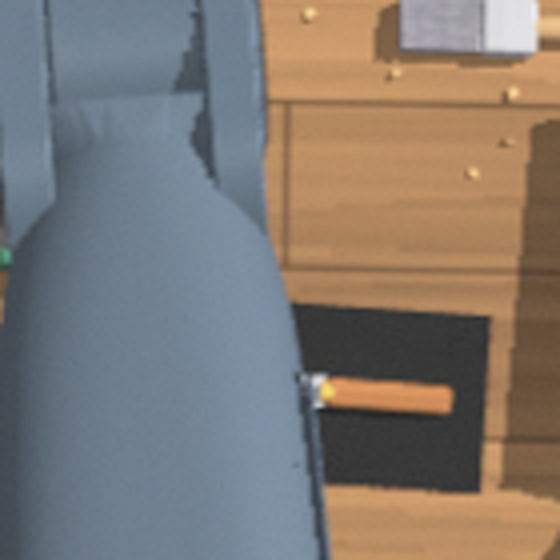

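The scraper lies on the mat at c9 (380,395). Now down to grip the cover.

{"method": "step_arm", "body": {
  "series": [
    [[0.7, 3.2, 15, 0, 0, 0, 0.85], [0.7, 3.2, 30, 0, 0, 0, 0.85], [0.7, 3.2, 40, 0, 0, 0, 0.85], [0.7, 3.2, 47, 0, 0, 0, 0.85], [0.7, 3.2, 47, 0, 0, 0, 0.85], [0.7, 3.2, 47, 0, 0, 0, 0.85]]
  ]
}}

```text
time: 11.88
position: [0.557, 0.0536, 0.0635]
orientation: [-0.0, 0.697, 0.717, -0.0]
ft_force: [0.2, 0.1, 0.9]
gripper_width: 0.0725
```

```bash
python3 - <<'E'
from h import *
st()
go(((.5565,.053,.057),Rt(91.6)))
E
```

```text
t11.9 p [0.557  0.0536 0.0635] phi 91.58 z [-0. -0. -1.] F [0.2 0.1 0.9] w 0.0725
[-0.6, -0.5, 6.5] [-0.0, 0.0, -0.0] rows>=0.2
```

{"method": "step_arm", "body": {
  "series": [
    [[0, -0.5, 3, 0, 0, 0, 0.85], [0, -0.5, 6.5, 0, 0, 0, 0.85], [0, -0.5, 6.5, 0, 0, 0, 0.85]]
  ],
  "newtons": 35
}}

```text
time: 12.13
position: [0.5565, 0.0538, 0.0566]
orientation: [-0.0, 0.697, 0.717, -0.0]
ft_force: [0.4, 0.3, 0.9]
gripper_width: 0.0728
```

{"method": "step_arm", "body": {
  "series": [
    [[0, 0, 0, 0, 0, 0, 0.7], [0, 0, 0, 0, 0, 0, 0.55], [0, 0, 0, 0, 0, 0, 0.5], [0, 0, 0, 0, 0, 0, 0.5], [0, 0, 0, 0, 0, 0, 0.5], [0, 0, 0, 0, 0, 0, 0.5]]
  ]
}}

```text
time: 12.63
position: [0.5568, 0.0538, 0.057]
orientation: [0.0, 0.697, 0.717, 0.0]
ft_force: [0.5, -0.2, 1.3]
gripper_width: 0.0581
```

```bash
python3 -c "
from h import *
st()"
```

```text
t12.6 p [0.5568 0.0538 0.057 ] phi 91.60 z [ 0.  0. -1.] F [ 0.5 -0.2  1.3] w 0.0581
```

{"method": "step_arm", "body": {
  "series": [
    [[0, 0, -1, 0, 0, 0, 0.45], [0, 0, -3, 0, 0, 0, 0.45], [0, 0, -6, 0, 0, 0, 0.45], [0, 0, -10, 0, 0, 0, 0.45], [0, 0, -15, 0, 0, 0, 0.45], [0, 0, -15, 0, 0, 0, 0.45]]
  ],
  "newtons": 60
}}

```text
time: 13.13
position: [0.5572, 0.0538, 0.073]
orientation: [0.0, 0.697, 0.717, 0.001]
ft_force: [0.0, 0.7, -0.3]
gripper_width: 0.0575
```

{"method": "step_arm", "body": {
  "series": [
    [[0, 0, -15, 0, 0, 0, 0.45], [0, 0, -35, 0, 0, 0, 0.45], [0, 0, -55, 0, 0, 0, 0.45], [0, 0, -65, 0, 0, 0, 0.45], [0, 0, -65, 0, 0, 0, 0.45], [0, 0, -65, 0, 0, 0, 0.45]]
  ]
}}

```text
time: 13.63
position: [0.5568, 0.0538, 0.1366]
orientation: [0.0, 0.697, 0.717, 0.0]
ft_force: [0.2, -0.4, -1.5]
gripper_width: 0.0573
```

```bash
python3 - <<'E'
from h import *
st(); s=cap('scene','s8')
cv2.imwrite('pics/c10.png',cv2.resize(cv2.imread('pics/s8.png')[200:310,290:450],None,fx=5,fy=5,interpolation=2))
go(((.4414,.11,.137),Rt(91.6,3.4)),((.4414,.11,.003),Rt(91.6,3.4)))
E
```

```text
t13.6 p [0.5568 0.0538 0.1366] phi 91.60 z [ 0.001  0.    -1.   ] F [ 0.2 -0.4 -1.5] w 0.0573
[59.4, -113.3, -1.0] [-0.001, 0.059, 0.0] rows>=3.1
[-7.9, -0.0, 133.8] [0.0, 0.0, 0.0] rows>=3.2
```

View pics/c10.png

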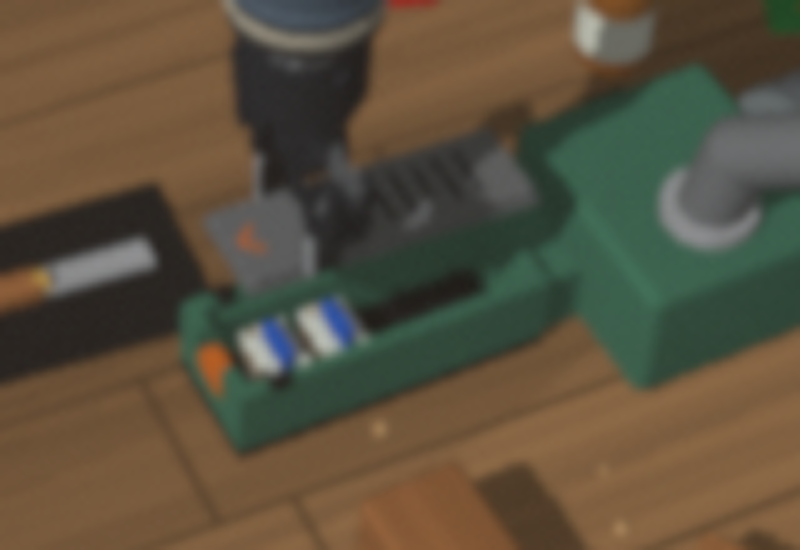

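The cover is held at c10 (370,215). Cassettes are visible at about (270,345) and (330,325), which are places y=-60 and -20; the rest of the bay looks dark and empty. I'll put the cover down.

{"method": "step_arm", "body": {
  "series": [
    [[17, -32, 0, 0, 0.02, 0, 0.45], [34, -64, 0, 0, 0.035, 0, 0.45], [50, -95, 0, 0, 0.05, 0, 0.45], [59, -113, -1, 0, 0.059, 0, 0.45], [59, -113, -1, 0, 0.059, 0, 0.45], [59, -113, -1, 0, 0.059, 0, 0.45], [59, -113, -1, 0, 0.059, 0, 0.45]]
  ]
}}

```text
time: 14.27
position: [0.4423, 0.1095, 0.1373]
orientation: [-0.021, 0.697, 0.717, 0.02]
ft_force: [0.1, -0.7, -0.8]
gripper_width: 0.0573
```

{"method": "step_arm", "body": {
  "series": [
    [[-2, 0, 35, 0, 0, 0, 0.45], [-4, 0, 70, 0, 0, 0, 0.45], [-6, 0, 100, 0, 0, 0, 0.45], [-7, 0, 120, 0, 0, 0, 0.45], [-7.5, 0, 128, 0, 0, 0, 0.45], [-8, 0, 131, 0, 0, 0, 0.45], [-8, 0, 131, 0, 0, 0, 0.45]]
  ]
}}

```text
time: 14.85
position: [0.4424, 0.1091, 0.0064]
orientation: [-0.021, 0.697, 0.716, 0.02]
ft_force: [-0.2, -0.5, -1.0]
gripper_width: 0.0573
```

```bash
python3 - <<'E'
from h import *
st(); c=cap('top','t9'); s=cap('scene','s9')
a=cv2.resize(cv2.imread('pics/t9.png')[170:270,220:340],(480,400),interpolation=2); b=cv2.resize(cv2.imread('pics/s9.png')[220:320,320:400],(320,400),interpolation=2)
cv2.imwrite('pics/c11.png',np.hstack([a,b]))
E
```

```text
t14.8 p [0.4424 0.1091 0.0064] phi 91.58 z [-0.002  0.059 -0.998] F [-0.2 -0.5 -1. ] w 0.0573
```

View pics/c11.png

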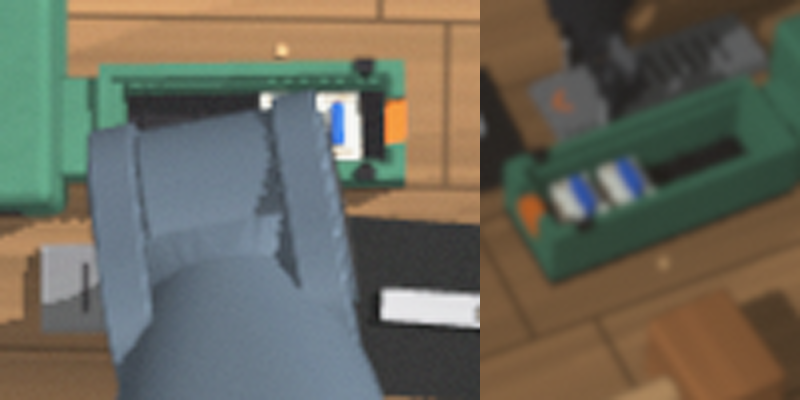

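Two cassettes only, at places -60 and -20; the +20 and +60 places are dark and empty in both views. I'll lower the cover to contact.

{"method": "step_arm", "body": {
  "series": [
    [[0, 0, 2, 0, 0, 0, 0.45], [0, 0, 4, 0, 0, 0, 0.45], [0, 0, 5, 0, 0, 0, 0.45], [0, 0, 5, 0, 0, 0, 0.45]]
  ]
}}

```text
time: 15.28
position: [0.4421, 0.1097, 0.0017]
orientation: [-0.021, 0.697, 0.717, 0.021]
ft_force: [0.2, -0.1, -0.5]
gripper_width: 0.0571
```

{"method": "step_arm", "body": {
  "series": [
    [[0, 0, 1, 0, 0, 0, 0.45], [0, 0, 2, 0, 0, 0, 0.45], [0, 0, 2, 0, 0, 0, 0.45]]
  ]
}}

```text
time: 15.53
position: [0.4421, 0.1098, -0.0004]
orientation: [-0.021, 0.697, 0.717, 0.021]
ft_force: [0.7, 0.2, 0.6]
gripper_width: 0.0571
```

{"method": "step_arm", "body": {
  "series": [
    [[0, 0, 1, 0, 0, 0, 0.45], [0, 0, 2, 0, 0, 0, 0.45], [0, 0, 2, 0, 0, 0, 0.45]]
  ]
}}

```text
time: 15.78
position: [0.4423, 0.1098, -0.0009]
orientation: [-0.021, 0.697, 0.717, 0.021]
ft_force: [-15.1, -5.9, 41.6]
gripper_width: 0.0571
```

{"method": "step_arm", "body": {
  "series": [
    [[0, 0, -2, 0, 0, 0, 0.45], [0, 0, -2, 0, 0, 0, 0.45]]
  ]
}}

```text
time: 15.95
position: [0.4423, 0.1098, 0.0001]
orientation: [-0.021, 0.697, 0.717, 0.021]
ft_force: [1.0, 0.4, -0.2]
gripper_width: 0.0574
```

```bash
python3 -c "
from h import *
st()"
```

```text
t15.9 p [4.423e-01 1.098e-01 1.000e-04] phi 91.61 z [-0.001  0.059 -0.998] F [ 1.   0.4 -0.2] w 0.0574
```

{"method": "step_arm", "body": {
  "series": [
    [[0, 0, 0, 0, 0, 0, 0.75], [0, 0, 0, 0, 0, 0, 0.85], [0, 0, 0, 0, 0, 0, 0.85], [1, 0, -20, 0, 0, 0, 0.85], [3, 0, -50, 0, 0, 0, 0.85], [5, 0, -85, 0, 0, 0, 0.85], [8, 0, -130, 0, 0, 0, 0.5], [8, 0, -130, 0, 0, 0, 0.31]]
  ]
}}

```text
time: 16.62
position: [0.4447, 0.1107, 0.1359]
orientation: [-0.019, 0.697, 0.717, 0.024]
ft_force: [1.8, -0.4, 0.7]
gripper_width: 0.05
```

```bash
python3 - <<'E'
from h import *
st(); c=load('t9'); hsv=cv2.cvtColor(c['pixels'],cv2.COLOR_RGB2HSV)
m=cv2.inRange(hsv,(105,120,60),(130,255,255)); m[:,:290]=0;m[:,318:]=0;m[:190]=0;m[215:]=0
v,u=np.nonzero(m); P=pt(c,np.c_[u,v],.048); print(len(u),P.mean(0),P.min(0),P.max(0))
go(((.5568,.0430,.115),Rt(1.6)),((.5568,.0430,.0365),Rt(1.6)))
E
```

```text
t16.6 p [0.4447 0.1107 0.1359] phi 91.63 z [ 0.006  0.061 -0.998] F [ 1.8 -0.4  0.7] w 0.0500
30 [0.55598909 0.04364309 0.048     ] [0.54309862 0.04057719 0.048     ] [0.56888953 0.04671299 0.048     ]
[-72.0, 110.0, 17.4] [-0.042, -0.053, 1.571] rows>=12.6
[0.0, 0.0, 78.5] [0.0, 0.0, 0.0] rows>=1.9
```

{"method": "step_arm", "body": {
  "series": [
    [[-72, 110, 17, -0.036, -0.045, 1.34, 0.31], [-72, 110, 17, -0.036, -0.045, 1.34, 0.31], [-72, 110, 17, -0.036, -0.045, 1.34, 0.31], [-72, 110, 17, -0.036, -0.045, 1.34, 0.31], [-72, 110, 17, -0.036, -0.045, 1.34, 0.31], [-72, 110, 17, -0.036, -0.045, 1.34, 0.31], [-72, 110, 17, -0.036, -0.045, 1.34, 0.31], [-72, 110, 17, -0.036, -0.045, 1.34, 0.31], [-72, 110, 17, -0.036, -0.045, 1.34, 0.31], [-72, 110, 17, -0.036, -0.045, 1.34, 0.31], [-72, 110, 17, -0.036, -0.045, 1.34, 0.31], [-72, 110, 17, -0.036, -0.045, 1.34, 0.31]]
  ]
}}

```text
time: 17.62
position: [0.5539, 0.0424, 0.1083]
orientation: [-0.003, 0.992, 0.127, 0.0]
ft_force: [-0.2, -0.3, 0.1]
gripper_width: 0.0267
```

```bash
python3 - <<'E'
from h import *
st(); go(((.5566,.0433,.115),Rt(1.6)))
E
```

```text
t17.6 p [0.5539 0.0424 0.1083] phi 14.55 z [-0.     0.005 -1.   ] F [-0.2 -0.3  0.1] w 0.0267
[2.8, -0.2, -6.7] [-0.005, -0.0, 0.226] rows>=1.8
```

{"method": "step_arm", "body": {
  "series": [
    [[2.8, -0.2, -6, -0.005, 0, 0.11, 0.31], [2.8, -0.2, -6, -0.005, 0, 0.226, 0.31], [2.8, -0.2, -6, -0.005, 0, 0.226, 0.31], [2.8, -0.2, -6, -0.005, 0, 0.226, 0.31], [2.8, -0.2, -6, -0.005, 0, 0.226, 0.31]]
  ]
}}

```text
time: 18.03
position: [0.5571, 0.0314, 0.1144]
orientation: [-0.005, 1.0, 0.027, 0.0]
ft_force: [0.5, 0.3, -0.5]
gripper_width: 0.0264
```

```bash
python3 - <<'E'
from h import *
st(); go(((.5566,.0433,.037),Rt(1.6)))
E
```

```text
t18.0 p [0.5571 0.0314 0.1144] phi 3.04 z [-0.     0.011 -1.   ] F [ 0.5  0.3 -0.5] w 0.0264
[0.1, -11.1, 77.5] [-0.011, -0.0, 0.025] rows>=1.9
```

{"method": "step_arm", "body": {
  "series": [
    [[0, -11, 10, -0.011, 0, 0.025, 0.31], [0, -11, 30, -0.011, 0, 0.025, 0.31], [0, -11, 45, -0.011, 0, 0.025, 0.31], [0, -11, 45, -0.011, 0, 0.025, 0.31], [0, -11, 45, -0.011, 0, 0.025, 0.31], [0, -11, 45, -0.011, 0, 0.025, 0.31]]
  ]
}}

```text
time: 18.53
position: [0.5575, 0.0294, 0.0702]
orientation: [-0.005, 1.0, 0.024, 0.0]
ft_force: [0.5, 0.1, 0.7]
gripper_width: 0.0263
```

```bash
python3 - <<'E'
from h import *
st(); go(((.5566,.0433,.037),Rt(1.6)))
E
```

```text
t18.5 p [0.5575 0.0294 0.0702] phi 2.74 z [ 0.     0.011 -1.   ] F [0.5 0.1 0.7] w 0.0263
[-0.3, -13.5, 33.4] [-0.011, -0.001, 0.02] rows>=0.9
```

```bash
python3 - <<'E'
from h import *
s=state(); print(np.round(s['qpos'],3),np.round(s['qvel'],3),np.round(s['joint_torque'],1),s['moment'])
E
```

```text
[ 0.047  0.411 -0.178  0.98   0.011  3.14 ] [-0.    -0.011  0.011  0.     0.001  0.002] [  0.  -80.4  43.3  -0.1   0.1  -0. ] [ 0.00255553 -0.0538981  -0.00266802]
```

Joint 6 is at its +3.14 stop, since here q6 = π − φ + q1, so the tool has to turn the other way round to φ≈181.6°. I'll raise it and do the half turn.

{"method": "step_arm", "body": {
  "series": [
    [[0, 0, -15, 0, 0, 0, 0.31], [0, 0, -35, 0, 0, -0.1, 0.31], [0, 0, -45, 0, 0, -0.22, 0.31], [0, 0, -45, 0, 0, -0.34, 0.31], [0, 0, -45, 0, 0, -0.46, 0.31], [0, 0, -45, 0, 0, -0.58, 0.31], [0, 0, -45, 0, 0, -0.7, 0.31], [0, 0, -45, 0, 0, -0.82, 0.31], [0, 0, -45, 0, 0, -0.94, 0.31], [0, 0, -45, 0, 0, -1.06, 0.31], [0, 0, -45, 0, 0, -1.18, 0.31], [0, 0, -45, 0, 0, -1.3, 0.31]]
  ]
}}

```text
time: 19.53
position: [0.5579, 0.0289, 0.1159]
orientation: [-0.004, 0.78, 0.626, 0.004]
ft_force: [0.4, 1.1, 1.0]
gripper_width: 0.0264
```

{"method": "step_arm", "body": {
  "series": [
    [[0, 0, 0, 0, 0, -0.12, 0.31], [0, 0, 0, 0, 0, -0.24, 0.31], [0, 0, 0, 0, 0, -0.36, 0.31], [0, 0, 0, 0, 0, -0.48, 0.31], [0, 0, 0, 0, 0, -0.6, 0.31], [0, 0, 0, 0, 0, -0.72, 0.31], [0, 0, 0, 0, 0, -0.84, 0.31], [0, 0, 0, 0, 0, -0.96, 0.31], [0, 0, 0, 0, 0, -1.08, 0.31], [0, 0, 0, 0, 0, -1.2, 0.31], [0, 0, 0, 0, 0, -1.32, 0.31], [0, 0, 0, 0, 0, -1.32, 0.31]]
  ]
}}

```text
time: 20.53
position: [0.5579, 0.0289, 0.1158]
orientation: [-0.0, 0.232, 0.973, 0.006]
ft_force: [1.1, 0.1, 0.1]
gripper_width: 0.0263
```

{"method": "step_arm", "body": {
  "series": [
    [[0, 0, 0, 0, 0, -0.12, 0.31], [0, 0, 0, 0, 0, -0.24, 0.31], [0, 0, 0, 0, 0, -0.36, 0.31], [0, 0, 0, 0, 0, -0.48, 0.31], [0, 0, 0, 0, 0, -0.48, 0.31], [0, 0, 0, 0, 0, -0.48, 0.31]]
  ]
}}

```text
time: 21.03
position: [0.5576, 0.0289, 0.1153]
orientation: [0.0, 0.0, 1.0, 0.005]
ft_force: [-0.5, 0.0, 0.4]
gripper_width: 0.0263
```

```bash
python3 - <<'E'
from h import *
st(); print(np.round(state()['qpos'],3)); go(((.5566,.0433,.080),Rt(181.6)),((.5566,.0433,.037),Rt(181.6)))
E
```

```text
t21.0 p [0.5576 0.0289 0.1153] phi 179.95 z [ 0.001  0.011 -1.   ] F [-0.5  0.   0.4] w 0.0263
[ 0.046  0.377 -0.108  1.084  0.011  0.046]
[1.0, 14.0, 35.4] [0.011, 0.001, -0.029] rows>=0.9
[0.0, 0.0, 43.0] [0.0, 0.0, 0.0] rows>=1.0
```

{"method": "step_arm", "body": {
  "series": [
    [[1, 14, 10, 0.011, 0, -0.029, 0.31], [1, 14, 25, 0.011, 0, -0.029, 0.31], [1, 14, 35, 0.011, 0, -0.029, 0.31], [1, 14, 35, 0.011, 0, -0.029, 0.31], [1, 14, 35, 0.011, 0, -0.029, 0.31], [1, 14, 35, 0.011, 0, -0.029, 0.31]]
  ]
}}

```text
time: 21.53
position: [0.5565, 0.043, 0.0805]
orientation: [0.0, -0.016, 1.0, -0.0]
ft_force: [-1.2, -0.1, 0.1]
gripper_width: 0.0268
```

```bash
python3 - <<'E'
from h import *
st(); go(((.5566,.0433,.037),Rt(181.6)))
E
```

```text
t21.5 p [0.5565 0.043  0.0805] phi -178.13 z [ 0.001 -0.    -1.   ] F [-1.2 -0.1  0.1] w 0.0268
[-0.1, 0.3, 43.5] [-0.0, 0.001, 0.005] rows>=1.0
```

{"method": "step_arm", "body": {
  "series": [
    [[0, 0, 15, 0, 0, 0, 0.31], [0, 0, 28, 0, 0, 0, 0.31], [0, 0, 38, 0, 0, 0, 0.31], [0, 0, 42.5, 0, 0, 0, 0.31], [0, 0, 42.5, 0, 0, 0, 0.31], [0, 0, 42.5, 0, 0, 0, 0.31]]
  ],
  "newtons": 50
}}

```text
time: 22.03
position: [0.5564, 0.0431, 0.0378]
orientation: [0.0, -0.017, 1.0, -0.0]
ft_force: [0.4, -0.8, 1.1]
gripper_width: 0.0265
```

{"method": "step_arm", "body": {
  "series": [
    [[0, 0, 0, 0, 0, 0, 0.15], [0, 0, 0, 0, 0, 0, 0], [0, 0, 0, 0, 0, 0, 0], [0, 0, 0, 0, 0, 0, 0], [0, 0, 0, 0, 0, 0, 0], [0, 0, 0, 0, 0, 0, 0]]
  ]
}}

```text
time: 22.53
position: [0.5567, 0.0433, 0.0381]
orientation: [0.001, -0.017, 1.0, 0.0]
ft_force: [-0.7, 0.9, 6.8]
gripper_width: 0.0084
```

{"method": "step_arm", "body": {
  "series": [
    [[0, 0, -5, 0, 0, 0, 0], [0, 0, -15, 0, 0, 0, 0], [0, 0, -35, 0, 0, 0, 0], [0, 0, -65, 0, 0, 0, 0], [0, 0, -100, 0, 0, 0, 0], [0, 0, -130, 0, 0, 0, 0], [0, 0, -130, 0, 0, 0, 0], [0, 0, -130, 0, 0, 0, 0]]
  ]
}}

```text
time: 23.2
position: [0.5573, 0.0433, 0.1697]
orientation: [0.002, -0.017, 1.0, 0.0]
ft_force: [0.5, 0.1, -0.9]
gripper_width: 0.0083
```

```bash
python3 - <<'E'
from h import *
st()
# rack: deck centre, deck y heading -4.9deg, normal leans toward world +y
a=np.radians(-4.9); dy=np.array([np.cos(a),np.sin(a),0]); up=np.array([0,0,1.])
low=np.array([-np.sin(a),np.cos(a),0])  # toward +y (low side)
n=np.cos(.2618)*up+np.sin(.2618)*low; D=np.array([.514,-.3098,.075])
dl=np.cos(.2618)*low-np.sin(.2618)*up # downslope
# tool: z=-n, y along -/+dy. phi: x heading 265.1 -> x=-downslope ; phi 85.1 -> x=downslope
for x in (dl,-dl):
    M=np.c_[x,np.cross(-n,x),-n]; Q=R.from_matrix(M)
    s=state(); q=R.from_quat(np.roll(s['orientation'],-1)); print(np.round((q.inv()*Q).as_rotvec(),3), np.round(M,3).tolist())
    for k in(.03,-.04):
        T=D+dy*k+n*(.0285)   # TCP height above deck along normal: TCP z .038-.008
        print(k,np.round(T,4),np.round(T+.05*up,4))
E
```

```text
t23.2 p [0.5573 0.0433 0.1697] phi -178.01 z [ 0.004  0.    -1.   ] F [ 0.5  0.1 -0.9] w 0.0083
[ 0.225 -0.193  1.68 ] [[0.083, 0.996, -0.022], [0.962, -0.085, -0.258], [-0.259, 0.0, -0.966]]
0.03 [ 0.5445 -0.305   0.1025] [ 0.5445 -0.305   0.1525]
-0.04 [ 0.4748 -0.299   0.1025] [ 0.4748 -0.299   0.1525]
[ 0.187  0.217 -1.442] [[-0.083, -0.996, -0.022], [-0.962, 0.085, -0.258], [0.259, 0.0, -0.966]]
0.03 [ 0.5445 -0.305   0.1025] [ 0.5445 -0.305   0.1525]
-0.04 [ 0.4748 -0.299   0.1025] [ 0.4748 -0.299   0.1525]
```

```bash
cat >> h.py <<'E'
_a=np.radians(-4.9); dy=np.array([np.cos(_a),np.sin(_a),0]); up=np.array([0,0,1.]); low=np.array([-np.sin(_a),np.cos(_a),0])
dn=np.cos(.2618)*up+np.sin(.2618)*low; dl=np.cos(.2618)*low-np.sin(.2618)*up; D=np.array([.514,-.3098,.075])
QD=R.from_matrix(np.c_[-dl,np.cross(-dn,-dl),-dn])
def deck(k,h,lift=0): return D+dy*k+dl*.003+dn*h+up*lift
E
python3 - <<'E'
from h import *
go((deck(.035,.031,.07),QD),(deck(.035,.031,.01),QD)); print(deck(.035,.031))
E
```

```text
[19.4, -344.7, -4.5] [0.187, 0.217, -1.442] rows>=11.8
[-15.5, -0.0, 58.0] [0.0, 0.0, 0.0] rows>=1.4
[ 0.54980494 -0.30190832  0.10416724]
```

{"method": "step_arm", "body": {
  "series": [
    [[2, -25, -4, 0.015, 0.018, -0.12, 0], [4, -55, -4, 0.03, 0.035, -0.24, 0], [6, -88, -4, 0.046, 0.053, -0.36, 0], [8, -120, -4, 0.06, 0.07, -0.48, 0], [10, -153, -4, 0.077, 0.09, -0.6, 0], [11, -186, -4, 0.093, 0.108, -0.72, 0], [13, -219, -4, 0.11, 0.126, -0.84, 0], [15, -250, -4, 0.124, 0.144, -0.96, 0], [16, -282, -4, 0.14, 0.162, -1.08, 0], [18, -310, -4, 0.155, 0.18, -1.2, 0], [19, -333, -4, 0.171, 0.198, -1.32, 0], [19.4, -344.7, -4.5, 0.187, 0.217, -1.442, 0]]
  ]
}}

```text
time: 24.2
position: [0.5477, -0.3043, 0.1707]
orientation: [-0.099, -0.672, 0.729, -0.086]
ft_force: [0.5, -0.3, -0.9]
gripper_width: 0.0082
```

{"method": "step_arm", "body": {
  "series": [
    [[0, 0, 0, 0, 0, 0, 0], [0, 0, 0, 0, 0, 0, 0], [0, 0, 0, 0, 0, 0, 0], [0, 0, 0, 0, 0, 0, 0]]
  ]
}}

```text
time: 24.53
position: [0.5489, -0.301, 0.1717]
orientation: [-0.097, -0.67, 0.731, -0.087]
ft_force: [0.0, 0.4, -1.4]
gripper_width: 0.0083
```

```bash
python3 - <<'E'
from h import *
st(); print(np.round(state()['qpos'],2)); go((deck(.035,.031,.07),QD),(deck(.035,.031,.008),QD)); s=cap('scene','s10')
cv2.imwrite('pics/c12.png',cv2.resize(cv2.imread('pics/s10.png')[200:350,180:330],None,fx=4,fy=4,interpolation=2))
E
```

```text
t24.5 p [ 0.5489 -0.301   0.1717] phi -94.98 z [-0.026 -0.257 -0.966] F [ 0.   0.4 -1.4] w 0.0083
[-0.38  0.42  0.07  1.15 -0.25 -1.87]
[1.4, -1.0, -2.2] [0.004, 0.0, -0.001] rows>=0.1
[-16.0, -0.0, 59.9] [0.0, 0.0, 0.0] rows>=1.5
```

View pics/c12.png

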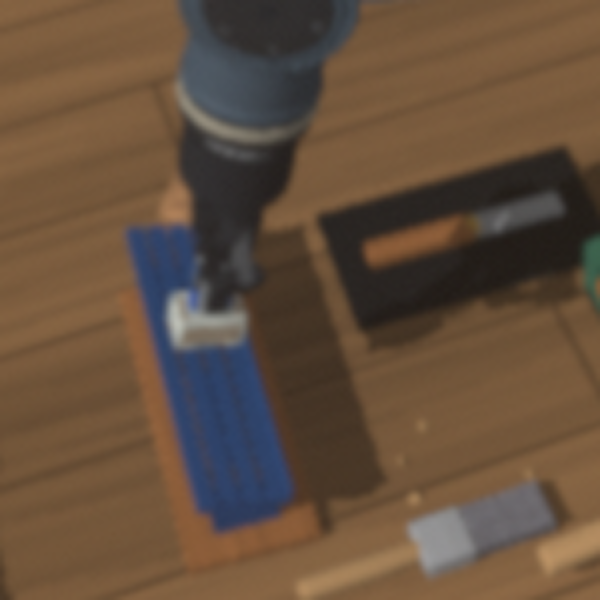

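The cassette is held level with the slats, over the deck at c12 (207,320). The scraper is still on its mat at (460,230). I'll lower to contact.

{"method": "step_arm", "body": {
  "series": [
    [[-5, -1, 15, 0, 0, 0, 0], [-10, -1, 35, 0, 0, 0, 0], [-13, -1, 50, 0, 0, 0, 0], [-14.6, -1, 57.7, 0, 0, 0, 0], [-14.6, -1, 57.7, 0, 0, 0, 0], [-14.6, -1, 57.7, 0, 0, 0, 0]]
  ]
}}

```text
time: 25.08
position: [0.5496, -0.3026, 0.1127]
orientation: [-0.097, -0.67, 0.73, -0.087]
ft_force: [0.4, 0.3, 0.0]
gripper_width: 0.0086
```

{"method": "step_arm", "body": {
  "series": [
    [[-0.5, 0, 2, 0, 0, 0, 0], [-1, 0, 4, 0, 0, 0, 0], [-1, 0, 4, 0, 0, 0, 0]]
  ]
}}

```text
time: 25.33
position: [0.5497, -0.303, 0.1086]
orientation: [-0.097, -0.671, 0.73, -0.087]
ft_force: [0.2, 0.2, -1.3]
gripper_width: 0.0082
```

{"method": "step_arm", "body": {
  "series": [
    [[-0.3, 0, 1, 0, 0, 0, 0], [-0.5, 0, 2, 0, 0, 0, 0], [-0.5, 0, 2, 0, 0, 0, 0]]
  ]
}}

```text
time: 25.58
position: [0.5495, -0.303, 0.1062]
orientation: [-0.097, -0.671, 0.73, -0.087]
ft_force: [-0.3, 0.0, -0.3]
gripper_width: 0.008
```

```bash
python3 - <<'E'
from h import *
st(); go((deck(.035,.031),QD))
E
```

```text
t25.6 p [ 0.5495 -0.303   0.1062] phi -94.85 z [-0.025 -0.258 -0.966] F [-0.3  0.  -0.3] w 0.0080
[-1.6, -0.3, 1.7] [0.003, -0.0, 0.001] rows>=0.1
```

{"method": "step_arm", "body": {
  "series": [
    [[-0.5, 0, 1, 0, 0, 0, 0], [-0.5, 0, 1.5, 0, 0, 0, 0], [-0.5, 0, 1.5, 0, 0, 0, 0]]
  ]
}}

```text
time: 25.83
position: [0.5494, -0.3029, 0.1045]
orientation: [-0.097, -0.671, 0.73, -0.087]
ft_force: [0.8, 0.5, 0.0]
gripper_width: 0.0082
```

{"method": "step_arm", "body": {
  "series": [
    [[-0.3, 0, 0.7, 0, 0, 0, 0], [-0.3, 0, 1, 0, 0, 0, 0], [-0.3, 0, 1, 0, 0, 0, 0]]
  ]
}}

```text
time: 26.08
position: [0.5495, -0.3029, 0.1036]
orientation: [-0.097, -0.671, 0.73, -0.087]
ft_force: [0.1, 0.8, -0.1]
gripper_width: 0.0082
```

{"method": "step_arm", "body": {
  "series": [
    [[-0.3, 0, 0.7, 0, 0, 0, 0], [-0.3, 0, 1, 0, 0, 0, 0], [-0.3, 0, 1, 0, 0, 0, 0]]
  ]
}}

```text
time: 26.33
position: [0.5495, -0.3029, 0.1034]
orientation: [-0.098, -0.671, 0.73, -0.088]
ft_force: [-5.2, 2.6, 11.0]
gripper_width: 0.0086
```

{"method": "step_arm", "body": {
  "series": [
    [[-0.3, 0, 0.7, 0, 0, 0, 0], [-0.3, 0, 1, 0, 0, 0, 0], [-0.3, 0, 1, 0, 0, 0, 0]]
  ]
}}

```text
time: 26.58
position: [0.5496, -0.303, 0.1034]
orientation: [-0.097, -0.671, 0.73, -0.088]
ft_force: [-9.9, 7.2, 24.0]
gripper_width: 0.0083
```

{"method": "step_arm", "body": {
  "series": [
    [[0, 0, -1.3, 0, 0, 0, 0], [0, 0, -1.3, 0, 0, 0, 0.15], [0, 0, -1.3, 0, 0, 0, 0.31], [0, 0, -1.3, 0, 0, 0, 0.31], [0, 0, -15, 0, 0, 0, 0.31], [0, 0, -40, 0, 0, 0, 0.31], [0, 0, -70, 0, 0, 0, 0.31], [0, 0, -70, 0, 0, 0, 0.31], [0, 0, -70, 0, 0, 0, 0.31]]
  ]
}}

```text
time: 27.33
position: [0.5523, -0.2848, 0.1705]
orientation: [-0.097, -0.671, 0.73, -0.088]
ft_force: [0.1, 0.1, 0.2]
gripper_width: 0.0266
```

```bash
python3 - <<'E'
from h import *
st(); go(((.5555,.0833,.12),Rt(181.6)))
E
```

```text
t27.3 p [ 0.5523 -0.2848  0.1705] phi -94.86 z [-0.023 -0.259 -0.966] F [0.1 0.1 0.2] w 0.0266
[-367.6, 28.0, -46.6] [-0.191, -0.215, 1.449] rows>=11.8
```

{"method": "step_arm", "body": {
  "series": [
    [[-20, 1, -3, -0.015, -0.018, 0.12, 0.31], [-50, 4, -6, -0.032, -0.036, 0.24, 0.31], [-85, 6, -10, -0.047, -0.053, 0.36, 0.31], [-120, 9, -15, -0.063, -0.071, 0.48, 0.31], [-155, 12, -20, -0.08, -0.09, 0.6, 0.31], [-190, 14, -24, -0.095, -0.107, 0.72, 0.31], [-225, 17, -28, -0.11, -0.125, 0.84, 0.31], [-260, 20, -33, -0.127, -0.142, 0.96, 0.31], [-295, 22, -37, -0.142, -0.16, 1.08, 0.31], [-330, 25, -42, -0.158, -0.178, 1.2, 0.31], [-355, 27, -45, -0.174, -0.196, 1.32, 0.31], [-367, 28, -46.5, -0.191, -0.215, 1.449, 0.31]]
  ]
}}

```text
time: 28.33
position: [0.5536, 0.0855, 0.1172]
orientation: [-0.003, -0.015, 1.0, 0.001]
ft_force: [0.6, 0.2, -0.2]
gripper_width: 0.0264
```

{"method": "step_arm", "body": {
  "series": [
    [[0, 0, 0, 0, 0, 0, 0.31], [0, 0, 0, 0, 0, 0, 0.31], [0, 0, 0, 0, 0, 0, 0.31], [0, 0, 0, 0, 0, 0, 0.31]]
  ]
}}

```text
time: 28.67
position: [0.5546, 0.0818, 0.1188]
orientation: [-0.002, -0.018, 1.0, -0.0]
ft_force: [-0.1, 0.2, -0.1]
gripper_width: 0.0265
```

```bash
python3 - <<'E'
from h import *
st(); go(((.5555,.0833,.038),Rt(181.6)))
s=cap('scene','s11'); hsv=cv2.cvtColor(s['pixels'],cv2.COLOR_RGB2HSV)
# white cassette on rack, blue rib in bay
m=cv2.inRange(hsv,(0,0,150),(179,60,255)); m[:,:200]=0;m[:,270:]=0;m[:240]=0;m[345:]=0
v,u=np.nonzero(m); print('white on rack',len(u),u.min(),u.max(),v.min(),v.max())
print('expected body centre px',px(s,[deck(.035,.015)]))
E
```

```text
t28.7 p [0.5546 0.0818 0.1188] phi -177.96 z [-0.004 -0.001 -1.   ] F [-0.1  0.2 -0.1] w 0.0265
[-1.3, 1.5, 80.8] [-0.0, -0.004, 0.008] rows>=1.9
white on rack 52 226 241 290 299
expected body centre px [[234.3334636  293.55553644]]
```

The cassette stands where it was put: the white blob at (233,295) matches the prediction. Now the second one.

{"method": "step_arm", "body": {
  "series": [
    [[-1, 1.5, 25, 0, -0.004, 0.008, 0.31], [-1, 1.5, 50, 0, -0.004, 0.008, 0.31], [-1, 1.5, 68, 0, -0.004, 0.008, 0.31], [-1, 1.5, 77, 0, -0.004, 0.008, 0.31], [-1, 1.5, 80.5, 0, -0.004, 0.008, 0.31], [-1, 1.5, 80.5, 0, -0.004, 0.008, 0.31], [-1, 1.5, 80.5, 0, -0.004, 0.008, 0.31]]
  ]
}}

```text
time: 29.3
position: [0.5558, 0.0843, 0.0395]
orientation: [0.001, -0.013, 1.0, 0.0]
ft_force: [0.1, -0.1, -0.7]
gripper_width: 0.0262
```

{"method": "step_arm", "body": {
  "series": [
    [[0, 0, 0, 0, 0, 0, 0.15], [0, 0, 0, 0, 0, 0, 0], [0, 0, 0, 0, 0, 0, 0], [0, 0, 0, 0, 0, 0, 0], [0, 0, 0, 0, 0, 0, 0], [0, 0, 0, 0, 0, 0, 0]]
  ]
}}

```text
time: 29.8
position: [0.556, 0.0846, 0.0396]
orientation: [0.001, -0.013, 1.0, 0.0]
ft_force: [0.3, 0.4, 6.7]
gripper_width: 0.0082
```

{"method": "step_arm", "body": {
  "series": [
    [[0, 0, -5, 0, 0, 0, 0], [0, 0, -15, 0, 0, 0, 0], [0, 0, -35, 0, 0, 0, 0], [0, 0, -65, 0, 0, 0, 0], [0, 0, -100, 0, 0, 0, 0], [0, 0, -130, 0, 0, 0, 0], [0, 0, -130, 0, 0, 0, 0], [0, 0, -130, 0, 0, 0, 0]]
  ]
}}

```text
time: 30.47
position: [0.5562, 0.0845, 0.171]
orientation: [0.002, -0.013, 1.0, 0.0]
ft_force: [0.1, -0.3, -2.6]
gripper_width: 0.0081
```

```bash
python3 - <<'E'
from h import *
st(); go((deck(-.035,.031,.09),QD),(deck(-.035,.031,.004),QD))
E
```

```text
t30.5 p [0.5562 0.0845 0.171 ] phi -178.53 z [ 0.004  0.001 -1.   ] F [ 0.1 -0.3 -2.6] w 0.0081
[85.8, -378.3, -23.8] [0.188, 0.218, -1.451] rows>=11.8
[-22.3, -0.0, 83.1] [0.0, 0.0, 0.0] rows>=2.1
```

{"method": "step_arm", "body": {
  "series": [
    [[5, -25, -4, 0.015, 0.018, -0.12, 0], [13, -60, -8, 0.03, 0.035, -0.24, 0], [21, -95, -10, 0.046, 0.053, -0.36, 0], [29, -130, -12, 0.06, 0.07, -0.48, 0], [38, -165, -14, 0.077, 0.09, -0.6, 0], [46, -200, -16, 0.093, 0.108, -0.72, 0], [54, -237, -18, 0.11, 0.126, -0.84, 0], [62, -273, -20, 0.124, 0.144, -0.96, 0], [70, -308, -22, 0.14, 0.162, -1.08, 0], [78, -343, -23, 0.155, 0.18, -1.2, 0], [84, -367, -24, 0.171, 0.198, -1.32, 0], [85.8, -378.3, -24, 0.188, 0.218, -1.451, 0]]
  ]
}}

```text
time: 31.47
position: [0.4774, -0.2986, 0.1917]
orientation: [-0.099, -0.669, 0.732, -0.086]
ft_force: [-0.6, 0.6, -0.7]
gripper_width: 0.0084
```

{"method": "step_arm", "body": {
  "series": [
    [[0, 0, 0, 0, 0, 0, 0], [0, 0, 0, 0, 0, 0, 0], [0, 0, 0, 0, 0, 0, 0], [0, 0, 0, 0, 0, 0, 0]]
  ]
}}

```text
time: 31.8
position: [0.4793, -0.2951, 0.1921]
orientation: [-0.097, -0.667, 0.734, -0.086]
ft_force: [-0.7, -0.6, -0.8]
gripper_width: 0.0081
```

```bash
python3 - <<'E'
from h import *
st(); go((deck(-.035,.031,.005),QD))
E
```

```text
t31.8 p [ 0.4793 -0.2951  0.1921] phi -95.46 z [-0.028 -0.256 -0.966] F [-0.7 -0.6 -0.8] w 0.0081
[-20.7, -1.1, 80.3] [0.006, 0.001, -0.009] rows>=2.0
```

{"method": "step_arm", "body": {
  "series": [
    [[-7, -1, 25, 0.006, 0, -0.009, 0], [-14, -1, 50, 0.006, 0, -0.009, 0], [-18, -1, 68, 0.006, 0, -0.009, 0], [-20, -1, 77, 0.006, 0, -0.009, 0], [-20.7, -1, 80, 0.006, 0, -0.009, 0], [-20.7, -1, 80, 0.006, 0, -0.009, 0], [-20.7, -1, 80, 0.006, 0, -0.009, 0]]
  ]
}}

```text
time: 32.38
position: [0.4804, -0.2968, 0.1108]
orientation: [-0.096, -0.671, 0.73, -0.089]
ft_force: [0.6, -0.8, -0.6]
gripper_width: 0.008
```

{"method": "step_arm", "body": {
  "series": [
    [[-0.4, 0, 1.5, 0, 0, 0, 0], [-0.8, 0, 3, 0, 0, 0, 0], [-0.8, 0, 3, 0, 0, 0, 0]]
  ]
}}

```text
time: 32.63
position: [0.4799, -0.2968, 0.107]
orientation: [-0.096, -0.671, 0.73, -0.089]
ft_force: [-0.0, -0.4, -1.0]
gripper_width: 0.0081
```

{"method": "step_arm", "body": {
  "series": [
    [[-0.3, 0, 1.2, 0, 0, 0, 0], [-0.3, 0, 1.2, 0, 0, 0, 0], [-0.3, 0, 1.2, 0, 0, 0, 0]]
  ]
}}

```text
time: 32.88
position: [0.4797, -0.2968, 0.1055]
orientation: [-0.096, -0.671, 0.73, -0.088]
ft_force: [-0.2, 0.1, -1.3]
gripper_width: 0.0082
```

{"method": "step_arm", "body": {
  "series": [
    [[-0.2, 0, 0.8, 0, 0, 0, 0], [-0.2, 0, 0.8, 0, 0, 0, 0], [-0.2, 0, 0.8, 0, 0, 0, 0]]
  ]
}}

```text
time: 33.13
position: [0.4797, -0.297, 0.1049]
orientation: [-0.096, -0.671, 0.73, -0.089]
ft_force: [-2.1, 1.6, 5.1]
gripper_width: 0.0083
```

{"method": "step_arm", "body": {
  "series": [
    [[-0.2, 0, 0.8, 0, 0, 0, 0], [-0.2, 0, 0.8, 0, 0, 0, 0], [-0.2, 0, 0.8, 0, 0, 0, 0]]
  ]
}}

```text
time: 33.38
position: [0.4798, -0.297, 0.1049]
orientation: [-0.096, -0.671, 0.73, -0.089]
ft_force: [-5.8, 4.1, 17.7]
gripper_width: 0.0081
```

{"method": "step_arm", "body": {
  "series": [
    [[0, 0, -0.9, 0, 0, 0, 0], [0, 0, -0.9, 0, 0, 0, 0.15], [0, 0, -0.9, 0, 0, 0, 0.31], [0, 0, -0.9, 0, 0, 0, 0.31], [0, 0, -15, 0, 0, 0, 0.31], [0, 0, -40, 0, 0, 0, 0.31], [0, 0, -80, 0, 0, 0, 0.5], [0, 0, -80, 0, 0, 0, 0.85], [0, 0, -80, 0, 0, 0, 0.85]]
  ]
}}

```text
time: 34.13
position: [0.4828, -0.2764, 0.183]
orientation: [-0.095, -0.671, 0.73, -0.09]
ft_force: [0.2, 0.5, -0.8]
gripper_width: 0.0617
```

```bash
python3 - <<'E'
from h import *
st(); A=state()['position']; G=np.array([.4423,.1098,.0001])
go((A*.6+.4*(G+[0,0,.15]),Rt(180)),(A*.0+1*(G+[0,0,.13]),Rt(100)),(G+[0,0,.10],Rt(91.6,3.4)),(G,Rt(91.6,3.4)))
E
```

```text
t34.1 p [ 0.4828 -0.2764  0.183 ] phi -94.83 z [-0.018 -0.259 -0.966] F [ 0.2  0.5 -0.8] w 0.0617
[-150.8, 29.0, -27.0] [-0.198, -0.209, 1.478] rows>=12.0
[24.3, 231.7, 39.8] [0.0, 0.0, 1.396] rows>=11.2
[0.0, 0.0, 30.0] [-0.004, 0.059, 0.147] rows>=1.3
[-5.9, -0.0, 99.8] [0.0, 0.0, 0.0] rows>=2.4
```

{"method": "step_arm", "body": {
  "series": [
    [[-5, 1, -5, -0.016, -0.017, 0.12, 0.85], [-15, 3, -12, -0.033, -0.035, 0.245, 0.85], [-28, 5, -20, -0.05, -0.052, 0.37, 0.85], [-42, 8, -25, -0.066, -0.07, 0.49, 0.85], [-56, 11, -27, -0.083, -0.087, 0.615, 0.85], [-70, 13, -27, -0.1, -0.105, 0.74, 0.85], [-84, 16, -27, -0.115, -0.122, 0.86, 0.85], [-98, 19, -27, -0.13, -0.14, 0.985, 0.85], [-112, 22, -27, -0.15, -0.157, 1.11, 0.85], [-126, 24, -27, -0.165, -0.174, 1.23, 0.85], [-140, 27, -27, -0.18, -0.19, 1.355, 0.85], [-150.8, 29, -27, -0.198, -0.209, 1.478, 0.85]]
  ]
}}

```text
time: 35.13
position: [0.4647, -0.1208, 0.1668]
orientation: [-0.003, -0.001, 1.0, 0.001]
ft_force: [-0.2, 0.8, 0.0]
gripper_width: 0.0725
```

{"method": "step_arm", "body": {
  "series": [
    [[2, 19, 3, 0, 0, 0.116, 0.85], [4, 39, 7, 0, 0, 0.233, 0.85], [6, 58, 10, 0, 0, 0.35, 0.85], [8, 77, 13, 0, 0, 0.466, 0.85], [10, 96, 17, 0, 0, 0.58, 0.85], [12, 116, 20, 0, 0, 0.7, 0.85], [14, 135, 23, 0, 0, 0.815, 0.85], [16, 154, 27, 0, 0, 0.93, 0.85], [18, 174, 30, 0, 0, 1.05, 0.85], [20, 193, 33, 0, 0, 1.165, 0.85], [22, 212, 37, 0, 0, 1.28, 0.85], [24.3, 231.7, 40, 0, 0, 1.396, 0.85]]
  ]
}}

```text
time: 36.13
position: [0.4384, 0.1104, 0.127]
orientation: [-0.002, 0.642, 0.767, -0.002]
ft_force: [0.4, 0.1, 0.0]
gripper_width: 0.0727
```

```bash
python3 - <<'E'
from h import *
st(); G=np.array([.4423,.1098,.0001])
go((G+[0,0,.10],Rt(91.6,3.4)))
E
```

```text
t36.1 p [0.4384 0.1104 0.127 ] phi 100.11 z [-0.006 -0.001 -1.   ] F [0.4 0.1 0. ] w 0.0727
[-1.3, 3.9, 26.9] [-0.01, 0.059, 0.148] rows>=1.3
```

{"method": "step_arm", "body": {
  "series": [
    [[-1.3, 3.9, 15, -0.01, 0.059, 0.1, 0.85], [-1.3, 3.9, 27, -0.01, 0.059, 0.148, 0.85], [-1.3, 3.9, 27, -0.01, 0.059, 0.148, 0.85], [-1.3, 3.9, 27, -0.01, 0.059, 0.148, 0.85], [-1.3, 3.9, 27, -0.01, 0.059, 0.148, 0.85], [-1.3, 3.9, 27, -0.01, 0.059, 0.148, 0.85]]
  ]
}}

```text
time: 36.63
position: [0.4433, 0.1092, 0.1017]
orientation: [-0.021, 0.694, 0.719, 0.021]
ft_force: [-0.7, -1.1, 0.1]
gripper_width: 0.0721
```

```bash
python3 - <<'E'
from h import *
st(); G=np.array([.4423,.1098,.0001])
go((G+[0,0,.02],Rt(91.6,3.4)),(G,Rt(91.6,3.4)))
E
```

```text
t36.6 p [0.4433 0.1092 0.1017] phi 92.04 z [-0.001  0.059 -0.998] F [-0.7 -1.1  0.1] w 0.0721
[-4.2, -1.1, 81.5] [0.001, 0.0, 0.008] rows>=2.0
[-1.2, -0.0, 20.0] [0.0, 0.0, 0.0] rows>=0.5
```

{"method": "step_arm", "body": {
  "series": [
    [[-1.5, -1, 30, 0, 0, 0.008, 0.85], [-3, -1, 58, 0, 0, 0.008, 0.85], [-4, -1, 76, 0, 0, 0.008, 0.85], [-4.2, -1, 81, 0, 0, 0.008, 0.85], [-4.2, -1, 81, 0, 0, 0.008, 0.85], [-4.2, -1, 81, 0, 0, 0.008, 0.85], [-4.2, -1, 81, 0, 0, 0.008, 0.85]]
  ]
}}

```text
time: 37.22
position: [0.4431, 0.11, 0.0215]
orientation: [-0.021, 0.697, 0.716, 0.022]
ft_force: [-0.8, -1.0, -0.1]
gripper_width: 0.0729
```

```bash
python3 - <<'E'
from h import *
st(); G=np.array([.4423,.1098,.0001])
go((G,Rt(91.6,3.4)))
E
```

```text
t37.2 p [0.4431 0.11   0.0215] phi 91.53 z [ 0.001  0.06  -0.998] F [-0.8 -1.  -0.1] w 0.0729
[-1.5, -0.8, 21.3] [0.002, -0.0, -0.001] rows>=0.5
```

{"method": "step_arm", "body": {
  "series": [
    [[-0.7, -0.8, 10, 0, 0, 0, 0.85], [-1.2, -0.8, 18, 0, 0, 0, 0.85], [-1.5, -0.8, 21, 0, 0, 0, 0.85], [-1.5, -0.8, 21, 0, 0, 0, 0.85], [-1.5, -0.8, 21, 0, 0, 0, 0.85]]
  ],
  "newtons": 35
}}

```text
time: 37.63
position: [0.4414, 0.1096, -0.0007]
orientation: [-0.021, 0.697, 0.716, 0.021]
ft_force: [0.0, 0.2, -0.4]
gripper_width: 0.0726
```

```bash
python3 - <<'E'
from h import *
st(); G=np.array([.4423,.1098,.0001])
go((G,Rt(91.6,3.4)))
E
```

```text
t37.6 p [ 0.4414  0.1096 -0.0007] phi 91.51 z [-0.001  0.059 -0.998] F [ 0.   0.2 -0.4] w 0.0726
[0.3, 1.0, -0.8] [0.001, -0.0, -0.002] rows>=0.0
```

{"method": "step_arm", "body": {
  "series": [
    [[0, 0, 0, 0, 0, 0, 0.7], [0, 0, 0, 0, 0, 0, 0.55], [0, 0, 0, 0, 0, 0, 0.45], [0, 0, 0, 0, 0, 0, 0.45], [0, 0, 0, 0, 0, 0, 0.45], [0, 0, 0, 0, 0, 0, 0.45]]
  ]
}}

```text
time: 38.13
position: [0.4416, 0.1096, -0.0003]
orientation: [-0.021, 0.697, 0.716, 0.021]
ft_force: [-3.5, -0.8, 9.8]
gripper_width: 0.0581
```

```bash
python3 - <<'E'
from h import *
st()
E
```

```text
t38.1 p [ 4.416e-01  1.096e-01 -3.000e-04] phi 91.51 z [-0.     0.06  -0.998] F [-3.5 -0.8  9.8] w 0.0581
```

{"method": "step_arm", "body": {
  "series": [
    [[0.5, 0, -8, 0, 0, 0, 0.45], [2, 0, -30, 0, 0, 0, 0.45], [4, 0, -65, 0, 0, 0, 0.45], [6, 0, -100, 0, 0, 0, 0.45], [8, 0, -130, 0, 0, 0, 0.45], [8, 0, -130, 0, 0, 0, 0.45], [8, 0, -130, 0, 0, 0, 0.45]]
  ],
  "newtons": 60
}}

```text
time: 38.72
position: [0.4424, 0.1101, 0.1312]
orientation: [-0.02, 0.697, 0.716, 0.022]
ft_force: [-0.3, -0.4, -0.2]
gripper_width: 0.0574
```

```bash
python3 - <<'E'
from h import *
st(); go(((.5568,.0536,.12),Rt(91.6)),((.5568,.0536,.078),Rt(91.6)))
E
```

```text
t38.7 p [0.4424 0.1101 0.1312] phi 91.52 z [ 0.002  0.06  -0.998] F [-0.3 -0.4 -0.2] w 0.0574
[-60.0, 112.9, 8.1] [0.004, -0.06, -0.002] rows>=3.1
[0.0, 0.0, 42.0] [0.0, 0.0, 0.0] rows>=1.0
```

{"method": "step_arm", "body": {
  "series": [
    [[-15, 28, 2, 0, -0.015, 0, 0.45], [-30, 57, 4, 0, -0.03, 0, 0.45], [-45, 85, 6, 0, -0.045, 0, 0.45], [-57, 107, 8, 0, -0.06, 0, 0.45], [-60, 113, 8, 0.002, -0.06, -0.002, 0.45], [-60, 113, 8, 0.002, -0.06, -0.002, 0.45], [-60, 113, 8, 0.002, -0.06, -0.002, 0.45], [-60, 113, 8, 0.002, -0.06, -0.002, 0.45]]
  ]
}}

```text
time: 39.38
position: [0.5545, 0.0538, 0.1174]
orientation: [-0.001, 0.697, 0.717, -0.001]
ft_force: [0.5, -0.2, -0.8]
gripper_width: 0.0568
```

{"method": "step_arm", "body": {
  "series": [
    [[0, 0, 20, 0, 0, 0, 0.45], [0, 0, 38, 0, 0, 0, 0.45], [0, 0, 42, 0, 0, 0, 0.45], [0, 0, 42, 0, 0, 0, 0.45], [0, 0, 42, 0, 0, 0, 0.45], [0, 0, 42, 0, 0, 0, 0.45]]
  ]
}}

```text
time: 39.88
position: [0.556, 0.0536, 0.077]
orientation: [0.0, 0.697, 0.717, -0.0]
ft_force: [0.1, 0.2, -1.1]
gripper_width: 0.0569
```

```bash
python3 - <<'E'
from h import *
st(); go(((.5568,.0536,.078),Rt(91.6)))
E
```

```text
t39.9 p [0.556  0.0536 0.077 ] phi 91.64 z [-0. -0. -1.] F [ 0.1  0.2 -1.1] w 0.0569
[-0.0, 0.7, -1.0] [-0.0, 0.0, 0.001] rows>=0.0
```

{"method": "step_arm", "body": {
  "series": [
    [[0, 0.7, 3, 0, 0, 0, 0.45], [0, 0.7, 6, 0, 0, 0, 0.45], [0, 0.7, 8, 0, 0, 0, 0.45], [0, 0.7, 8, 0, 0, 0, 0.45], [0, 0.7, 8, 0, 0, 0, 0.45]]
  ]
}}

```text
time: 40.3
position: [0.5562, 0.0534, 0.0676]
orientation: [-0.0, 0.697, 0.717, -0.001]
ft_force: [-0.1, 1.6, -0.1]
gripper_width: 0.0569
```

```bash
python3 - <<'E'
from h import *
st(); go(((.5568,.0536,.064),Rt(91.6)))
E
```

```text
t40.3 p [0.5562 0.0534 0.0676] phi 91.62 z [-0.002 -0.001 -1.   ] F [-0.1  1.6 -0.1] w 0.0569
[0.2, 0.6, 3.6] [-0.002, 0.001, 0.0] rows>=0.1
```

{"method": "step_arm", "body": {
  "series": [
    [[0, 0, 2, 0, 0, 0, 0.45], [0, 0, 4, 0, 0, 0, 0.45], [0, 0, 5, 0, 0, 0, 0.45], [0, 0, 5, 0, 0, 0, 0.45]]
  ]
}}

```text
time: 40.63
position: [0.5561, 0.0533, 0.0624]
orientation: [-0.0, 0.697, 0.717, -0.001]
ft_force: [0.4, 0.8, 0.3]
gripper_width: 0.0569
```

{"method": "step_arm", "body": {
  "series": [
    [[0, 0, 1, 0, 0, 0, 0.45], [0, 0, 2, 0, 0, 0, 0.45], [0, 0, 3, 0, 0, 0, 0.45], [0, 0, 3, 0, 0, 0, 0.45]]
  ]
}}

```text
time: 40.97
position: [0.5564, 0.0534, 0.0596]
orientation: [-0.0, 0.697, 0.717, -0.001]
ft_force: [0.9, -0.2, -0.4]
gripper_width: 0.0573
```

```bash
python3 - <<'E'
from h import *
st(); go(((.5568,.0536,.057),Rt(91.6))); print(state()['moment'])
E
```

```text
t41.0 p [0.5564 0.0534 0.0596] phi 91.62 z [-0.002 -0.001 -1.   ] F [ 0.9 -0.2 -0.4] w 0.0573
[0.2, 0.5, 2.6] [-0.002, 0.001, 0.0] rows>=0.1
[-0.00486495 -0.07514912 -0.00711955]
```

{"method": "step_arm", "body": {
  "series": [
    [[0, 0.4, 1, 0, 0, 0, 0.45], [0, 0.4, 2, 0, 0, 0, 0.45], [0, 0.4, 2.5, 0, 0, 0, 0.45], [0, 0.4, 2.5, 0, 0, 0, 0.45]]
  ]
}}

```text
time: 41.3
position: [0.5571, 0.0534, 0.0575]
orientation: [-0.0, 0.697, 0.717, -0.0]
ft_force: [-1.0, -0.4, 4.5]
gripper_width: 0.0567
```

```bash
python3 - <<'E'
from h import *
st(); print(state()['moment'])
s=cap('scene','s12'); cv2.imwrite('pics/c13.png',cv2.resize(cv2.imread('pics/s12.png')[205:305,300:440],None,fx=5,fy=5,interpolation=2))
E
```

```text
t41.3 p [0.5571 0.0534 0.0575] phi 91.63 z [-0.001 -0.001 -1.   ] F [-1.  -0.4  4.5] w 0.0567
[ 0.03165475 -0.11815971  0.11099417]
```

View pics/c13.png

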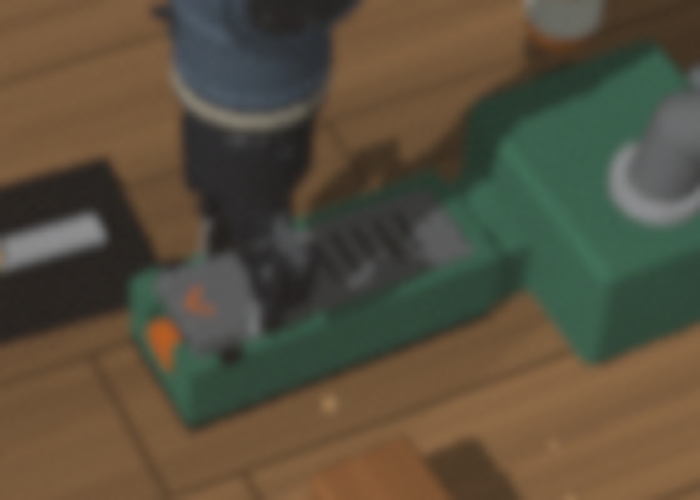

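The cover sits inside the rim, with the arrow at c13 (197,300) towards the orange notch. I'll release and back off.

{"method": "step_arm", "body": {
  "series": [
    [[0, 0, 0, 0, 0, 0, 0.7], [0, 0, 0, 0, 0, 0, 0.85], [0, 0, 0, 0, 0, 0, 0.85], [0, 0, -10, 0, 0, 0, 0.85], [0, 0, -35, 0, 0, 0, 0.85], [0, 0, -75, 0, 0, 0, 0.4], [0, 0, -75, 0, 0, 0, 0], [0, 0, -75, 0, 0, 0, 0]]
  ]
}}

```text
time: 42.02
position: [0.5583, 0.0536, 0.1351]
orientation: [0.001, 0.697, 0.717, 0.001]
ft_force: [0.6, 0.2, -0.7]
gripper_width: 0.0374
```

```bash
python3 - <<'E'
from h import *
st(); a=np.radians(1.6); ex=np.array([np.cos(a),np.sin(a),0]); ey=np.array([-ex[1],ex[0],0]); E=np.array([.5551,.103,0])
P=E-.086*ey
go((P+[0,0,.13],Rt(91.6)),(P+[0,0,.080],Rt(91.6)))
s=cap('scene','s13')
# compare arrow centroid: start(flat), popped-up, now
for n in('scene0','scene6','s13'):
    c=load(n); hsv=cv2.cvtColor(c['pixels'],cv2.COLOR_RGB2HSV); m=cv2.inRange(hsv,(3,120,90),(20,255,255)); m[:258 if 0 else 255]=0; m[285:]=0; m[:,:330]=0; m[:,350:]=0
    k,l,stt,ce=cv2.connectedComponentsWithStats(m); print(n,[(st_[4],ce[i].round(1).tolist()) for i,st_ in enumerate(stt) if i and st_[4]>5])
E
```

```text
t42.0 p [0.5583 0.0536 0.1351] phi 91.62 z [ 0.003 -0.    -1.   ] F [ 0.6  0.2 -0.7] w 0.0374
[-36.5, -1.9, 5.1] [0.003, 0.0, 0.0] rows>=0.9
[0.0, 0.0, 50.0] [0.0, 0.0, 0.0] rows>=1.2
scene0 [(np.int32(6), [338.5, 267.0]), (np.int32(40), [332.1, 272.7])]
scene6 [(np.int32(7), [338.6, 264.3]), (np.int32(37), [332.5, 273.1])]
s13 [(np.int32(6), [338.5, 265.0]), (np.int32(43), [332.3, 272.6])]
```

The cover is back in the raised, clipped state. I'll press its notch end down gently so it lies flush.

{"method": "step_arm", "body": {
  "series": [
    [[-18, -1, 3, 0, 0, 0, 0], [-36.5, -1.9, 5, 0, 0, 0, 0], [-36.5, -1.9, 20, 0, 0, 0, 0], [-36.5, -1.9, 40, 0, 0, 0, 0], [-36.5, -1.9, 55, 0, 0, 0, 0], [-36.5, -1.9, 55, 0, 0, 0, 0], [-36.5, -1.9, 55, 0, 0, 0, 0]]
  ]
}}

```text
time: 42.65
position: [0.5548, 0.0168, 0.0765]
orientation: [-0.001, 0.697, 0.717, -0.002]
ft_force: [-1.1, 0.5, 0.9]
gripper_width: -0.0001
```

{"method": "step_arm", "body": {
  "series": [
    [[0, 0, 2, 0, 0, 0, 0], [0, 0, 4, 0, 0, 0, 0], [0, 0, 6, 0, 0, 0, 0], [0, 0, 8, 0, 0, 0, 0], [0, 0, 8, 0, 0, 0, 0]]
  ]
}}

```text
time: 43.07
position: [0.5561, 0.0169, 0.0694]
orientation: [-0.0, 0.697, 0.717, -0.001]
ft_force: [0.4, 0.8, 2.4]
gripper_width: -0.0004
```

{"method": "step_arm", "body": {
  "series": [
    [[0, 0, 1, 0, 0, 0, 0], [0, 0, 2, 0, 0, 0, 0], [0, 0, 2, 0, 0, 0, 0]]
  ]
}}

```text
time: 43.32
position: [0.5562, 0.0169, 0.0677]
orientation: [-0.0, 0.697, 0.717, -0.0]
ft_force: [0.3, 0.8, -0.1]
gripper_width: -0.0001
```

{"method": "step_arm", "body": {
  "series": [
    [[0, 0, 1, 0, 0, 0, 0], [0, 0, 2, 0, 0, 0, 0], [0, 0, 3, 0, 0, 0, 0], [0, 0, 4, 0, 0, 0, 0], [0, 0, 4, 0, 0, 0, 0]]
  ]
}}

```text
time: 43.73
position: [0.5557, 0.0169, 0.0631]
orientation: [-0.0, 0.697, 0.717, -0.001]
ft_force: [1.2, -0.4, 0.1]
gripper_width: 0.0
```

{"method": "step_arm", "body": {
  "series": [
    [[0, 0, 1, 0, 0, 0, 0], [0, 0, 2, 0, 0, 0, 0], [0, 0, 3, 0, 0, 0, 0], [0, 0, 3, 0, 0, 0, 0]]
  ]
}}

```text
time: 44.07
position: [0.5558, 0.0168, 0.0602]
orientation: [-0.0, 0.697, 0.717, -0.001]
ft_force: [-0.4, 0.1, 0.2]
gripper_width: -0.0002
```

Force is near zero all the way down to rim height (60.2 mm), so the cover went flush. I'll clear the arm for the final check.

{"method": "step_arm", "body": {
  "series": [
    [[0, 0, -30, 0, 0, 0, 0], [0, 0, -70, 0, 0, 0, 0], [0, 0, -110, 0, 0, 0, 0], [0, 0, -150, 0, 0, 0, 0], [0, 0, -190, 0, 0, 0, 0], [-20, -25, -200, 0, 0, 0, 0], [-45, -55, -200, 0, 0, 0, 0], [-70, -85, -200, 0, 0, 0, 0], [-95, -115, -200, 0, 0, 0, 0], [-120, -145, -200, 0, 0, 0, 0], [-145, -175, -200, 0, 0, 0, 0], [-165, -205, -200, 0, 0, 0, 0]]
  ]
}}

```text
time: 45.07
position: [0.3543, -0.1548, 0.2606]
orientation: [-0.0, 0.697, 0.717, -0.001]
ft_force: [-0.3, -1.1, 0.6]
gripper_width: 0.0001
```

{"method": "step_arm", "body": {
  "series": [
    [[-25, -15, 0, 0, 0, 0.08, 0], [-55, -30, 0, 0, 0, 0.16, 0], [-85, -45, 0, 0, 0, 0.25, 0], [-115, -60, 0, 0, 0, 0.33, 0], [-145, -75, 0, 0, 0, 0.41, 0], [-175, -90, 0, 0, 0, 0.5, 0], [-205, -105, 0, 0, 0, 0.58, 0], [-235, -120, 0, 0, 0, 0.66, 0], [-265, -135, 0, 0, 0, 0.7, 0], [-295, -150, 0, 0, 0, 0.7, 0], [-310, -160, 0, 0, 0, 0.7, 0], [-310, -160, 0, 0, 0, 0.7, 0]]
  ]
}}

```text
time: 46.07
position: [0.2029, -0.4707, 0.2604]
orientation: [-0.0, 0.901, 0.433, -0.001]
ft_force: [0.6, 0.1, 0.1]
gripper_width: -0.0001
```

```bash
python3 - <<'E'
from h import *
st(); t=cap('top','t14'); s=cap('scene','s14')
a=cv2.resize(cv2.imread('pics/t14.png')[150:290,230:450],(800,509),interpolation=2)[:300*509//300]
a=cv2.resize(cv2.imread('pics/t14.png')[120:300,130:450],(533,300),interpolation=2)
b=cv2.resize(cv2.imread('pics/s14.png')[220:350,200:440],(533,289),interpolation=2)
cv2.imwrite('pics/c14.png',np.vstack([a,b]))
for n in('scene0','s14'):
    c=load(n); hsv=cv2.cvtColor(c['pixels'],cv2.COLOR_RGB2HSV); m=cv2.inRange(hsv,(3,120,90),(20,255,255)); m[:255]=0; m[285:]=0; m[:,:330]=0; m[:,350:]=0
    k,l,stt,ce=cv2.connectedComponentsWithStats(m); print(n,[(int(q[4]),ce[i].round(1).tolist()) for i,q in enumerate(stt) if i and q[4]>5])
d=cv2.absdiff(load('top0')['pixels'],t['pixels']).max(2)>45; d=cv2.morphologyEx(d.astype(np.uint8),cv2.MORPH_OPEN,np.ones((3,3)))
k,l,q,ce=cv2.connectedComponentsWithStats(d); print([(int(r[4]),ce[i].round().tolist()) for i,r in enumerate(q) if i and r[4]>12])
E
```

```text
t46.1 p [ 0.2029 -0.4707  0.2604] phi 51.35 z [-0.002 -0.    -1.   ] F [0.6 0.1 0.1] w -0.0001
scene0 [(6, [338.5, 267.0]), (40, [332.1, 272.7])]
s14 [(7, [338.3, 267.0]), (40, [332.1, 272.7])]
[(255, [429.0, 204.0]), (56, [385.0, 218.0]), (257, [427.0, 229.0]), (44, [384.0, 242.0]), (35, [317.0, 245.0]), (671, [351.0, 252.0]), (2988, [579.0, 337.0]), (352, [346.0, 325.0]), (34, [247.0, 346.0]), (113, [256.0, 356.0]), (127, [493.0, 355.0]), (129, [582.0, 360.0]), (63, [510.0, 361.0]), (60, [388.0, 361.0]), (865, [443.0, 378.0]), (170, [532.0, 367.0]), (40, [566.0, 363.0]), (194, [399.0, 368.0]), (41, [261.0, 376.0]), (37, [563.0, 377.0]), (68, [637.0, 387.0]), (26, [96.0, 390.0]), (43, [605.0, 393.0]), (14, [386.0, 396.0]), (398, [619.0, 411.0]), (41, [382.0, 405.0]), (60, [591.0, 410.0]), (67, [564.0, 416.0]), (344, [152.0, 424.0]), (765, [558.0, 433.0]), (657, [487.0, 466.0]), (21, [297.0, 461.0]), (18, [331.0, 461.0]), (63, [184.0, 467.0]), (46, [63.0, 474.0]), (82, [336.0, 474.0]), (127, [164.0, 475.0])]
```

View pics/c14.png

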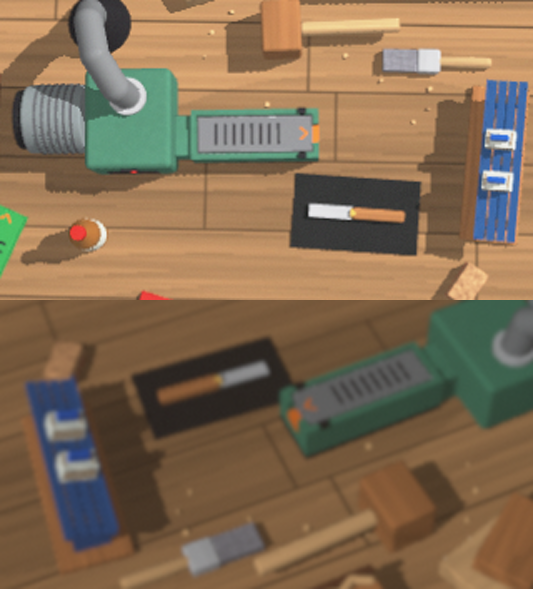

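The final view shows the cover back flush, its arrow at the same pixel as at the start. Both cassettes stand rib up on the rack at c14 (500,140) and (497,181), and the scraper is on the mat. The only other changes are shadows and the arm, so I'm handing in.

```bash
python3 -c "
from h import *
st(); print(robot.sign_off())"
```

```text
t46.2 p [ 0.2044 -0.4683  0.2608] phi 51.44 z [-0.002  0.    -1.   ] F [-0.6 -0.2 -0.4] w 0.0004
the job is handed in; nothing more can be done
None
```

The job is done and handed in at 46 s of the 210 s allowed; no verdict was reported. I prised the cover up at the notch and laid the scraper back on its mat. I took the cover off, then lifted out both cassettes in the bay and stood them rib up on the rack. The cover is back on and pressed down until it was flush.

**Last checks:**
- **Cover:** in the scene picture its arrow is at the same spot as at the start, to within 0.2 pixel.
- **Cassettes:** both views show both upright on the slats. The other two places in the bay were empty before I closed it.
- **Scraper and bench:** the scraper lies on its mat. Comparing the top view before and after, I saw no other thing moved; the remaining differences look like shadows and the arm.

**What went less well:**
- **Force:** the wrist force briefly reached about 42 N when I set the cover down on the bench. The load went through the held cover, not the arm or gripper body, so I don't expect it to count against the 40 N limit, but I can't confirm that.
- **Wrist turn:** joint 6 reached its stop once while turning, without passing it. I turned the other way.

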